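# Clip the pantry scoops back onto their jars

## Robot

A 6-joint arm with a two-finger parallel gripper is mounted at the origin on the work surface. World frame = base frame: x ahead of the robot, y to its left, z up, the work surface at z = 0. Lengths are in m, angles in rad, forces in N, time in s.
With the tool pointing down it reaches from about 0.225 to 0.725 m from the base axis. Payload 3.1 kg.
Tool frame: the origin (TCP) lies on the centre line of the jaws, within the pads' length; the fingertips stand 22 mm ahead of it and the grasp point (between the pads) lies 3 mm ahead of it; z points along the fingers, y is the line along which they close (so a half turn about z gives the same grasp; the last joint's range is limited). The gripper opens to 85 mm and grips with 20 to 120 N. Pads are 22 mm wide; open, the fingers measure 114 mm over their backs; the gripper's body (76 mm by 85 mm) begins 54 mm behind the grasp point. The pads swing forward as they close: fully open they stand 13 mm farther back than shut.
Start: joints at [-1.255, 0.048, 0.099, 1.622, 0, 1.443], TCP at [0.225, -0.474, 0.217] pointing down, gripper open.
Joint ranges: [-2.91, 2.91], [-0.99, 1.94], [-1.21, 1.42], [-2.12, 2.29], [-1.49, 1.47], [-3.14, 3.14]. Speed limits (rad/s): [2.79, 2.79, 3.14, 3.14, 3.14, 3.14].

## Interface

Orientations are given as a rotation vector (axis times angle).
In Python, from station import env gives the robot as it stands.
- The arm moves only by the tool move_arm, never from a script. Its argument "targets" is a list of rows, each a list of 3 entries, a list of its own where there are three numbers: the shift along the tool's x, y, z in mm, then the turn about the tool's z in rad, then the opening, from 0 (shut) to 1 (fully open). In form: [[[x, y, z], yaw, fingers], ...]. A call has exactly 5 rows; each row shifts and turns the commanded pose from where the row before left it, along the tool's axes as they then stand; what a row does not reach is not made up. A row lasts 1/8 s, in which the tool goes at most 62.5 mm and 10.7 degrees, less where a joint would pass 70% of its speed; a pose out of reach is approached as far as the arm can. A call with a gripper value outside its range is refused whole. The fingers move at their own pace and stop on an object; "newtons" is the grip in N (left out, the last holds). Time passes only in rows, so rows that do not move let the fingers close, or fill a call up. It gives the time, the measured TCP pose, the force, the opening and the grip force at its end, in the units of the state.
- env.get_state(): the state, without advancing time (a new reading comes with each control period).
- env.read_camera(name): name is "scene" or "side" or "wrist"; returns the picture (420x560x3 uint8, red, green, blue); there is no depth.
- env.camera_params(name): a dict with "camera_matrix" (3x3 intrinsics, pixels), "rvec" (rotation vector, rad) and "tvec" (3), from world to camera coordinates, as OpenCV has them; the wrist camera has in their place "tool_from_camera" (4x4, takes a point from camera to tool coordinates, whose origin is the TCP and whose axes are the flange's). Camera axes: x right, y down, z forward; pixel columns grow to the right and rows downward; lengths in m; the calibration is good to about 2 mm. A picture is of the moment at which its call begins: read the wrist's pose just before it. camera_params takes no time and is no camera call.
- env.hand_in(): hands the job in; it is judged then, once.
The state is a dict: "clock": time; "qpos": joint angles; "qvel": joint speeds; "joint_efforts": joint torques, N m; "tcp_pos": TCP position; "tool_rot": TCP orientation; "contact_force": force on the tool from outside, world axes, zero at the start; "wrist_torque": the same for the moment, N m; "gripper_width": finger opening in m; "grip_force": force on a finger pad.
Only numpy, scipy, OpenCV 4.12 (cv2) and the standard library are available. Lean on these libraries where they do the work, as an engineer would, in place of code of your own. Each camera call takes 0.05 s, during which the arm holds its last target. There are 200 camera calls.

## Task

The measuring scoops are drying on the peg stand: lift each one off its peg and clip it, by the sprung snap hook at its top, onto the wire eye at the neck of a preserving jar, big scoops on big jars and small scoops on small jars, at most one scoop to a jar. Press the gate in on the eye's front bar and let the scoop down so that it hangs upright from the crown of its hook with the gate shut again; leave the jars standing and do not disturb the tin, the jar band or the book.

Things in the scene. Friction and masses are not known exactly. Their poses are not given: they have to be found in the camera images.
- scoop_big1: hanging steel measuring scoop, 120 g, 130 mm tall, hangs balanced. BIG: bowl 54 mm across, 34 mm deep, mouth up. Origin: at the height of the bowl's underside, 118 mm straight below the scoop's hook point (bowl centred at x +8 mm). z up the stem, x from the wooden thumb plate to the gate, y through the thickness (hook, gate and plate are flat, 8 mm thick in y). None if absent
- gate_big1 (a joint): sprung gate of scoop_big1, rad: 0 shut, grows as it swings in (to -x), at most 1.25; 0.5 to 2 N at a bar; shuts by itself. From hook_big1: it fills the loop's +x side (x +11..+16) from the fixed nose (z -9) down to its hinge (z -35 mm). Press the bar in at z -16 until it is at about x -4, then lower the scoop 16 mm: the bar comes to the crown, the gate shuts below it. None if absent
- hook_big1 (a point): hook point of scoop_big1: axis of a 6 mm bar seated in the crown of its snap hook; axes as the scoop's. Measured from here (mm): inside of the loop x -10..+11, z +3.5 (crown, a roof falling 30 degrees each way) to -36. Wooden thumb plate, x -52..-16, z -26..+12: pinch it across y at x -34, z -7. None if absent
- scoop_big2: hanging steel measuring scoop, 120 g, 130 mm tall, hangs balanced. BIG: bowl 54 mm across, 34 mm deep, mouth up. Origin: at the height of the bowl's underside, 118 mm straight below the scoop's hook point (bowl centred at x +8 mm). z up the stem, x from the wooden thumb plate to the gate, y through the thickness (hook, gate and plate are flat, 8 mm thick in y). None if absent
- gate_big2 (a joint): sprung gate of scoop_big2, rad: 0 shut, grows as it swings in (to -x), at most 1.25; 0.5 to 2 N at a bar; shuts by itself. From hook_big2: it fills the loop's +x side (x +11..+16) from the fixed nose (z -9) down to its hinge (z -35 mm). Press the bar in at z -16 until it is at about x -4, then lower the scoop 16 mm: the bar comes to the crown, the gate shuts below it. None if absent
- hook_big2 (a point): hook point of scoop_big2: axis of a 6 mm bar seated in the crown of its snap hook; axes as the scoop's. Measured from here (mm): inside of the loop x -10..+11, z +3.5 (crown, a roof falling 30 degrees each way) to -36. Wooden thumb plate, x -52..-16, z -26..+12: pinch it across y at x -34, z -7. None if absent
- scoop_small1: hanging steel measuring scoop, 120 g, 130 mm tall, hangs balanced. SMALL: bowl 36 mm across, 24 mm deep, mouth up. Origin: at the height of the bowl's underside, 118 mm straight below the scoop's hook point (bowl centred at x +8 mm). z up the stem, x from the wooden thumb plate to the gate, y through the thickness (hook, gate and plate are flat, 8 mm thick in y). None if absent
- gate_small1 (a joint): sprung gate of scoop_small1, rad: 0 shut, grows as it swings in (to -x), at most 1.25; 0.5 to 2 N at a bar; shuts by itself. From hook_small1: it fills the loop's +x side (x +11..+16) from the fixed nose (z -9) down to its hinge (z -35 mm). Press the bar in at z -16 until it is at about x -4, then lower the scoop 16 mm: the bar comes to the crown, the gate shuts below it. None if absent
- hook_small1 (a point): hook point of scoop_small1: axis of a 6 mm bar seated in the crown of its snap hook; axes as the scoop's. Measured from here (mm): inside of the loop x -10..+11, z +3.5 (crown, a roof falling 30 degrees each way) to -36. Wooden thumb plate, x -52..-16, z -26..+12: pinch it across y at x -34, z -7. None if absent
- scoop_small2: hanging steel measuring scoop, 120 g, 130 mm tall, hangs balanced. SMALL: bowl 36 mm across, 24 mm deep, mouth up. Origin: at the height of the bowl's underside, 118 mm straight below the scoop's hook point (bowl centred at x +8 mm). z up the stem, x from the wooden thumb plate to the gate, y through the thickness (hook, gate and plate are flat, 8 mm thick in y). None if absent
- gate_small2 (a joint): sprung gate of scoop_small2, rad: 0 shut, grows as it swings in (to -x), at most 1.25; 0.5 to 2 N at a bar; shuts by itself. From hook_small2: it fills the loop's +x side (x +11..+16) from the fixed nose (z -9) down to its hinge (z -35 mm). Press the bar in at z -16 until it is at about x -4, then lower the scoop 16 mm: the bar comes to the crown, the gate shuts below it. None if absent
- hook_small2 (a point): hook point of scoop_small2: axis of a 6 mm bar seated in the crown of its snap hook; axes as the scoop's. Measured from here (mm): inside of the loop x -10..+11, z +3.5 (crown, a roof falling 30 degrees each way) to -36. Wooden thumb plate, x -52..-16, z -26..+12: pinch it across y at x -34, z -7. None if absent
- jar_big1: a closed preserving jar of dry goods fixed in a round cast-iron foot 18 mm high; loose on the table, about 2 kg, steady, BIG: 96 mm across (foot 112), lid top at 215 mm. Origin: centre of its underside; z up; its eye projects to its own -x side. Handle it only by hanging a scoop on it
- eye_big1 (a point): centre of the front bar of the eye of jar_big1, 180 mm up and 98 mm from the jar's axis; axes as the jar's. The eye is a closed staple of 6 mm steel wire lying level: its front bar runs 40 mm along the jar's y, centred here; two side legs at y -20 and +20 mm run back (+x) to the neck clamp. Between the bar and the jar's side 50 mm are free
- jar_big2: a closed preserving jar of dry goods fixed in a round cast-iron foot 18 mm high; loose on the table, about 2 kg, steady, BIG: 96 mm across (foot 112), lid top at 215 mm. Origin: centre of its underside; z up; its eye projects to its own -x side. Handle it only by hanging a scoop on it
- eye_big2 (a point): centre of the front bar of the eye of jar_big2, 180 mm up and 98 mm from the jar's axis; axes as the jar's. The eye is a closed staple of 6 mm steel wire lying level: its front bar runs 40 mm along the jar's y, centred here; two side legs at y -20 and +20 mm run back (+x) to the neck clamp. Between the bar and the jar's side 50 mm are free
- jar_small1: a closed preserving jar of dry goods fixed in a round cast-iron foot 18 mm high; loose on the table, about 2 kg, steady, SMALL: 74 mm across (foot 104), lid top at 200 mm. Origin: centre of its underside; z up; its eye projects to its own -x side. Handle it only by hanging a scoop on it
- eye_small1 (a point): centre of the front bar of the eye of jar_small1, 165 mm up and 87 mm from the jar's axis; axes as the jar's. The eye is a closed staple of 6 mm steel wire lying level: its front bar runs 40 mm along the jar's y, centred here; two side legs at y -20 and +20 mm run back (+x) to the neck clamp. Between the bar and the jar's side 50 mm are free
- jar_small2: a closed preserving jar of dry goods fixed in a round cast-iron foot 18 mm high; loose on the table, about 2 kg, steady, SMALL: 74 mm across (foot 104), lid top at 200 mm. Origin: centre of its underside; z up; its eye projects to its own -x side. Handle it only by hanging a scoop on it
- eye_small2 (a point): centre of the front bar of the eye of jar_small2, 165 mm up and 87 mm from the jar's axis; axes as the jar's. The eye is a closed staple of 6 mm steel wire lying level: its front bar runs 40 mm along the jar's y, centred here; two side legs at y -20 and +20 mm run back (+x) to the neck clamp. Between the bar and the jar's side 50 mm are free
- stand: fixed dark wooden stand. Origin: centre on the table; four pegs of 6 mm steel point to its -x, 90 mm apart at y -135, -45, +45, +135 mm, axis 180 mm up, from the beam (front at x +2, top 189 mm up, 360 long) to x -68 mm, where the tip turns up to 10 mm above the peg's axis. Hook points start on the pegs at x -40 mm, scoop x = stand y
- spice_tin: bystander: round tin, 51 mm across, 72 mm high, origin at its underside
- jar_band: bystander: steel jar band, a ring 72 mm across, 16 mm high, origin at its underside
- recipe_book: bystander: lying green book 110 x 150 x 22 mm, origin at its underside
Mind the look-alikes: they are no part of the job. What is shaped like the scoop_small1 but black is not meant. Leave any orange look-alike of the scoop_small2 alone.

How it is judged:
At the end, for the whole second after the job is handed in: Every scoop hangs on an eye of a jar of its size: bar inside the hook at the crown (hook point within 9 mm in the jar's x, 6 mm in height, 22 mm along the bar), gate under 0.15 rad, upright within 0.3 rad, under 0.08 m/s; scoops over 60 mm apart; jars upright within 0.1 rad (((x of hook_big1 in the frame of eye_big1 between -0.009 and 0.009 m and y of hook_big1 in the frame of eye_big1 between -0.022 and 0.022 m and z of hook_big1 in the frame of eye_big1 between -0.006 and 0.006 m) or (x of hook_big1 in the frame of eye_big2 between -0.009 and 0.009 m and y of hook_big1 in the frame of eye_big2 between -0.022 and 0.022 m and z of hook_big1 in the frame of eye_big2 between -0.006 and 0.006 m)) and value of joint each of gate_big1, gate_big2, gate_small1, gate_small2 below 0.15 rad and angle between each of scoop_big1, scoop_big2, scoop_small1, scoop_small2's own z axis and vertical below 0.3 rad and linear speed of each of scoop_big1, scoop_big2, scoop_small1, scoop_small2 below 0.08 m/s and ((x of hook_big2 in the frame of eye_big1 between -0.009 and 0.009 m and y of hook_big2 in the frame of eye_big1 between -0.022 and 0.022 m and z of hook_big2 in the frame of eye_big1 between -0.006 and 0.006 m) or (x of hook_big2 in the frame of eye_big2 between -0.009 and 0.009 m and y of hook_big2 in the frame of eye_big2 between -0.022 and 0.022 m and z of hook_big2 in the frame of eye_big2 between -0.006 and 0.006 m)) and ((x of hook_small1 in the frame of eye_small1 between -0.009 and 0.009 m and y of hook_small1 in the frame of eye_small1 between -0.022 and 0.022 m and z of hook_small1 in the frame of eye_small1 between -0.006 and 0.006 m) or (x of hook_small1 in the frame of eye_small2 between -0.009 and 0.009 m and y of hook_small1 in the frame of eye_small2 between -0.022 and 0.022 m and z of hook_small1 in the frame of eye_small2 between -0.006 and 0.006 m)) and ((x of hook_small2 in the frame of eye_small1 between -0.009 and 0.009 m and y of hook_small2 in the frame of eye_small1 between -0.022 and 0.022 m and z of hook_small2 in the frame of eye_small1 between -0.006 and 0.006 m) or (x of hook_small2 in the frame of eye_small2 between -0.009 and 0.009 m and y of hook_small2 in the frame of eye_small2 between -0.022 and 0.022 m and z of hook_small2 in the frame of eye_small2 between -0.006 and 0.006 m)) and distance between hook_big1 and hook_big2 above 0.06 m and distance between hook_small1 and hook_small2 above 0.06 m and angle between each of jar_big1, jar_big2, jar_small1, jar_small2's own z axis and vertical below 0.1 rad); the robot touches nothing.
It fails at once if the spice tin is disturbed (moved over 30 mm) (distance of spice_tin from where it was at the start of the episode above 0.03 m).
It fails at once if the jar band is disturbed (moved over 30 mm) (distance of jar_band from where it was at the start of the episode above 0.03 m).
It fails at once if the recipe book is disturbed (moved over 30 mm) (distance of recipe_book from where it was at the start of the episode above 0.03 m).
It fails at once if a jar is tipped over (beyond 0.5 rad) (angle between any of jar_big1, jar_big2, jar_small1, jar_small2's own z axis and vertical above 0.5 rad).
Of scoop_big1, scoop_big2, scoop_small1, scoop_small2 only 3 to 4 are there at a start; the rules pass over those that are not, and their reading is None.
At some moment in a run one of jar_big1, jar_big2, jar_small1, jar_small2 may be knocked a few centimetres aside while the robot is not near it.
It also fails if it takes over 208 s, if anything falls off the work surface, if the arm or the gripper's body presses on something with over 40 N, if the wrist force passes 120 N, or if a joint passes its speed limit or range.

## Working session

There is one attempt and no reset: what is moved stays moved. The work goes in short steps, Python scripts to look and compute and a tool call to move; the robot and the scene stay as the last step left them, time stands still between calls to the robot, and variables do not carry over. Pictures are saved under pics/ and viewed, at most 14 in all, crops included, and the job is handed in when it is done.

Besides the shell and the picture viewer there is one more tool, called after "Emit:" as name(argument=value, ...) on one line, values as JSON. move_arm: Moves the arm, as the interface text tells. Its arguments: {"type":"object","properties":{"targets":{"type":"array"},"newtons":{"type":"number"}},"required":["targets"]}

```bash
ls; mkdir -p pics; cat > h.py <<'E'
import numpy as np,cv2
from station import env
def P(n):
    p=env.camera_params(n);K=np.array(p["camera_matrix"])
    if n=="wrist":
        s=env.get_state();T=np.eye(4);T[:3,:3]=cv2.Rodrigues(np.array(s["tool_rot"],float))[0];T[:3,3]=s["tcp_pos"]
        C=T@np.array(p["tool_from_camera"]);return K,C[:3,:3],C[:3,3]
    R=cv2.Rodrigues(np.array(p["rvec"],float))[0];return K,R.T,-R.T@np.array(p["tvec"]).ravel()
def ray(c,uv):
    K,R,o=c;return o,R@np.linalg.solve(K,[uv[0],uv[1],1.])
def onz(c,uv,z):
    o,d=ray(c,uv);return o+d*(z-o[2])/d[2]
def tri(c1,a,c2,b):
    o1,d1=ray(c1,a);o2,d2=ray(c2,b);d1/=np.linalg.norm(d1);d2/=np.linalg.norm(d2)
    s=np.linalg.lstsq(np.c_[d1,-d2],o2-o1,rcond=None)[0]
    p,q=o1+s[0]*d1,o2+s[1]*d2;return (p+q)/2,np.linalg.norm(p-q)
def proj(c,X):
    K,R,o=c;x=K@(R.T@(np.array(X)-o));return x[:2]/x[2]
def snap(n,f):
    im=env.read_camera(n)[...,::-1].copy();cv2.imwrite("pics/"+f,im);return im
E
python3 - <<'E'
from h import *
for n in("scene","side"):
    c=P(n);print(n,c[0].round(0).tolist(),c[2],c[1][:,2]);im=snap(n,n+"0.png")
s=env.get_state();print(s)
print(env.camera_params("wrist"))
E
```

```text
pics
scene [[439.0, 0.0, 287.0], [0.0, 439.0, 211.0], [0.0, 0.0, 1.0]] [1.30647726 0.30024872 0.95853801] [-0.64017802 -0.27359739 -0.71785554]
side [[466.0, 0.0, 275.0], [0.0, 466.0, 208.0], [0.0, 0.0, 1.0]] [ 0.33875908 -0.944121    0.98546629] [ 0.19632638  0.72188134 -0.66358367]
{'clock': 0.1, 'qpos': array([-1.25482447e+00,  4.87169744e-02,  9.77260336e-02,  1.62197303e+00,
       -2.95024890e-06,  1.44300214e+00]), 'qvel': array([-0.0009764 , -0.00084118,  0.00322442, -0.00078438, -0.0008111 ,
        0.00099666]), 'joint_efforts': array([ 1.97800648e-03, -3.39852834e+01,  3.20934784e+01,  1.59126031e-02,
       -2.51446481e-04, -2.44406372e-06]), 'tcp_pos': array([ 0.22521402, -0.47359711,  0.21579899]), 'tool_rot': array([-3.06247094e+00, -6.90885614e-01,  3.24284486e-04]), 'contact_force': array([0.10777222, 0.20010384, 0.65517383]), 'wrist_torque': array([0.03360058, 0.03493799, 0.02235387]), 'grip_force': 0.0, 'gripper_width': 0.08538237280233021}
{'camera_matrix': array([[346.53116879,   0.        , 281.17595514],
       [  0.        , 346.53116879, 214.54036209],
       [  0.        ,   0.        ,   1.        ]]), 'tool_from_camera': array([[ 3.93893048e-04, -9.60968010e-01, -2.76659228e-01,
         7.05395644e-02],
       [ 9.99999714e-01,  5.57252332e-04, -5.11852543e-04,
        -7.44440109e-04],
       [ 6.46042919e-04, -2.76658947e-01,  9.60967955e-01,
        -1.57676360e-01],
       [ 0.00000000e+00,  0.00000000e+00,  0.00000000e+00,
         1.00000000e+00]])}
```

View pics/scene0.png

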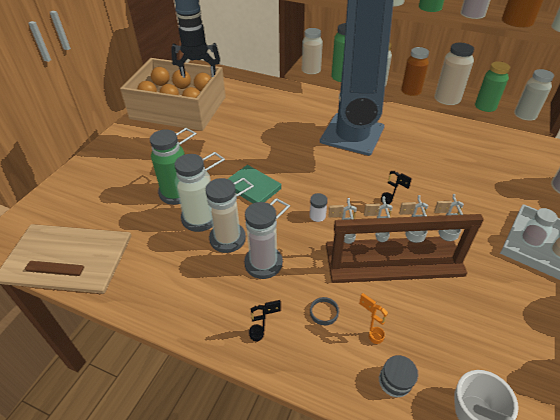

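View pics/side0.png

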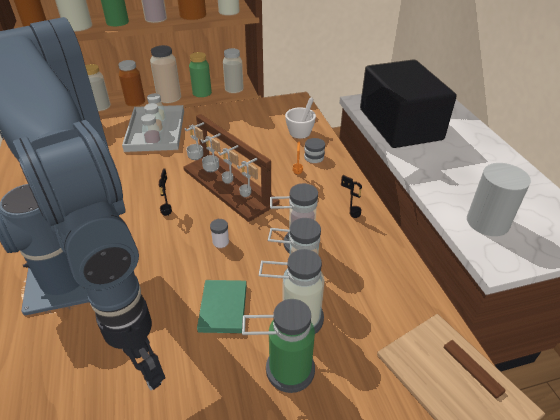

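```bash
python3 - <<'E'
from h import *
a=cv2.imread("pics/scene0.png")[185:285,315:485];b=cv2.imread("pics/side0.png")[115:215,170:330]
a=cv2.resize(a,None,fx=4.7,fy=3,interpolation=cv2.INTER_CUBIC) if 0 else cv2.resize(a,(510,300),interpolation=cv2.INTER_CUBIC)
b=cv2.resize(b,(480,300),interpolation=cv2.INTER_CUBIC)
o=np.zeros((600,800,3),np.uint8);o[:300,:510]=a;o[300:,:480]=b
j=cv2.imread("pics/scene0.png")[120:280,145:290];o[:320,510:800]=cv2.resize(j,(290,320))
j=cv2.imread("pics/side0.png")[180:340,235:330];o[320:600,490:656]=cv2.resize(j,(166,280))
cv2.imwrite("pics/c1.png",o)
c=P("scene");d=P("side")
for n,u,h in (("g",(165,136),.215),("w",(190,163),.215),("b",(221,188),.2),("gr",(261,212),.2),("tin",(318,199),.072)):print(n,onz(c,u,h))
for n,u,h in (("g",(292,313),.215),("w",(304,263),.215),("b",(304,230),.2),("gr",(303,195),.2)):print(n,onz(d,u,h))
print("stand base corners",onz(c,(327,279),0),onz(c,(467,277),0),"beam top front ends",onz(c,(334,225),.189),onz(c,(481,219),.189))
E
```

```text
g [ 0.50913876 -0.41550497  0.215     ]
w [ 0.58335947 -0.28711075  0.215     ]
b [ 0.6225862  -0.17405105  0.2       ]
gr [ 0.6590164  -0.04448478  0.2       ]
tin [0.43800227 0.02618864 0.072     ]
g [ 0.51658773 -0.4190434   0.215     ]
w [ 0.58043701 -0.29991394  0.215     ]
b [ 0.61790388 -0.18687531  0.2       ]
gr [ 0.65602071 -0.061516    0.2       ]
stand base corners [0.6418066 0.1309332 0.       ] [0.4897824  0.47023815 0.        ] beam top front ends [0.62031085 0.12777674 0.189     ] [0.46336579 0.44551488 0.189     ]
```

View pics/c1.png

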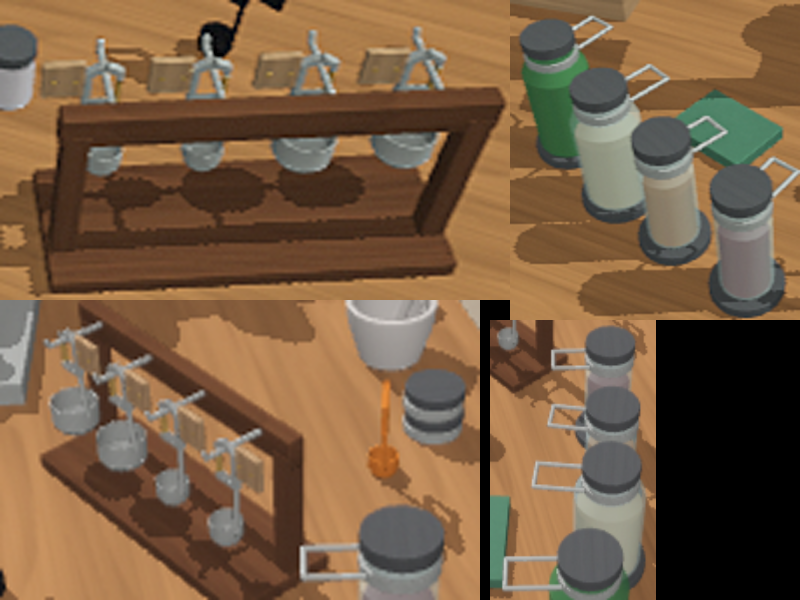

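```bash
python3 - <<'E'
from h import *
c=P("scene");d=P("side")
S=lambda u,v:(145+(u-510)/2,120+v/2)
D=lambda u,v:(235+(u-490)/1.75,180+(v-320)/1.75)
ax={"g":(.513,-.418),"w":(.582,-.294),"b":(.62,-.18),"gr":(.657,-.053)}
for n,s,t,h in (("g",[(593,17),(611,27)],[(504,588),(504,560)],.18),("w",[(650,66),(667,77)],[(533,486),(539,464)],.18),("b",[(709,117),(726,131)],[(549,424),(553,406)],.165),("gr",[(783,160),(800,170)],[(553,368),(553,351)],.165)):
    for cam,f,q in((c,S,s),(d,D,t)):
        p=[onz(cam,f(*x),h)[:2] for x in q];m=(p[0]+p[1])/2;e=np.array(ax[n])-m;b=p[1]-p[0]
        print(n,m.round(3),"axis yaw",np.degrees(np.arctan2(e[1],e[0])).round(),np.linalg.norm(e).round(3),"bar len",np.linalg.norm(b).round(3),"baryaw-90",np.degrees(np.arctan2(b[1],b[0])-np.pi/2).round())
for t in((103,325),(150,358),(204,394),(261,432)):print("tip",onz(d,(170+t[0]/3,115+(t[1]-300)/3),.19))
for t in((101,40),(208,38),(313,33),(418,32)):print("crown?",onz(c,(315+t[0]/3,185+t[1]/3),.188))
E
```

```text
g [ 0.42  -0.392] axis yaw -16.0 0.097 bar len 0.04 baryaw-90 -16.0
g [ 0.42  -0.397] axis yaw -13.0 0.095 bar len 0.038 baryaw-90 -12.0
w [ 0.49  -0.256] axis yaw -22.0 0.1 bar len 0.036 baryaw-90 -20.0
w [ 0.493 -0.261] axis yaw -21.0 0.095 bar len 0.038 baryaw-90 -26.0
b [ 0.541 -0.139] axis yaw -27.0 0.089 bar len 0.037 baryaw-90 -26.0
b [ 0.544 -0.145] axis yaw -25.0 0.084 bar len 0.037 baryaw-90 -24.0
gr [ 0.574 -0.017] axis yaw -24.0 0.091 bar len 0.028 baryaw-90 -17.0
gr [ 0.578 -0.029] axis yaw -17.0 0.083 bar len 0.04 baryaw-90 -15.0
tip [0.46408615 0.377862   0.19      ]
tip [0.50113255 0.29992694 0.19      ]
tip [0.54153855 0.2197506  0.19      ]
tip [0.58129048 0.14087209 0.19      ]
crown? [0.51909733 0.13207793 0.188     ]
crown? [0.48151027 0.21389192 0.188     ]
crown? [0.44083391 0.29368379 0.188     ]
crown? [0.40483316 0.37481229 0.188     ]
```

```bash
python3 - <<'E'
from h import *
d=P("side")
for t in((47,341),(105,376),(155,409),(213,447)):print("tip",onz(d,(170+t[0]/3,115+(t[1]-300)/3),.188))
for t in((103,325),(150,358),(204,394),(261,432)):print("root",onz(d,(170+t[0]/3,115+(t[1]-300)/3),.18))
E
```

```text
tip [0.40200648 0.36520148 0.188     ]
tip [0.45090402 0.2820467  0.188     ]
tip [0.48957015 0.20990299 0.188     ]
tip [0.53162266 0.13206432 0.188     ]
root [0.46566167 0.39448097 0.18      ]
root [0.50317378 0.31556617 0.18      ]
root [0.54408774 0.23438191 0.18      ]
root [0.5843394 0.1545118 0.18     ]
```

Emit:
move_arm(targets=[[[0, 0, -50], -0.187, 1], [[0, 0, -50], -0.187, 1], [[0, 0, -45], -0.187, 0.3], [[0, 0, 0], -0.187, 0.3], [[0, 0, 0], -0.187, 0.3]])

```text
clock: 0.72
tcp_pos: [0.2255, -0.4745, 0.3624]
tool_rot: [2.417, 2.005, -0.001]
contact_force: [0.7, 0.3, -0.1]
gripper_width: 0.0323
grip_force: 0.0
```

Emit:
move_arm(targets=[[[0, 0, 0], -0.187, 0.3], [[0, 0, 0], -0.187, 0.3], [[0, 0, 0], -0.187, 0.3], [[0, 0, 0], 0, 0.3], [[0, 0, 0], 0, 0.3]])

```text
clock: 1.35
tcp_pos: [0.2254, -0.4741, 0.3616]
tool_rot: [-1.779, -2.588, -0.001]
contact_force: [0.1, 0.4, -0.2]
gripper_width: 0.0256
grip_force: 0.0
```

Emit:
move_arm(targets=[[[36.5, 33.8, 0], 0, 0.3], [[36.5, 33.8, 0], 0, 0.3], [[36.5, 33.8, 0], 0, 0.3], [[36.5, 33.8, 0], 0, 0.3], [[36.5, 33.8, 0], 0, 0.3]])

```text
clock: 1.98
tcp_pos: [0.3175, -0.2415, 0.3619]
tool_rot: [1.779, 2.588, 0.0]
contact_force: [0.9, 0.1, -0.0]
gripper_width: 0.0257
grip_force: 0.0
```

Emit:
move_arm(targets=[[[36.5, 33.8, 0], 0, 0.3], [[36.5, 33.8, 0], 0, 0.3], [[36.5, 33.8, 0], 0, 0.3], [[36.5, 33.8, 0], 0, 0.3], [[36.5, 33.8, 0], 0, 0.3]])

```text
clock: 2.6
tcp_pos: [0.4094, -0.0102, 0.362]
tool_rot: [1.779, 2.589, 0.0]
contact_force: [-0.2, -0.9, 0.0]
gripper_width: 0.0257
grip_force: 0.0
```

Emit:
move_arm(targets=[[[36.5, 33.8, 0], 0, 0.3], [[36.5, 33.8, 0], 0, 0.3], [[36.5, 33.8, 0], 0, 0.3], [[36.5, 33.8, 0], 0, 0.3], [[36.5, 33.8, 0], 0, 0.3]])

```text
clock: 3.22
tcp_pos: [0.5012, 0.221, 0.3619]
tool_rot: [1.778, 2.589, 0.0]
contact_force: [1.1, -1.2, 1.1]
gripper_width: 0.0259
grip_force: 0.0
```

Emit:
move_arm(targets=[[[0, 0, 0], -0.187, 0.3], [[0, 0, 0], -0.187, 0.3], [[0, 0, 0], -0.187, 0.3], [[0, 0, 0], -0.187, 0.3], [[0, 0, 0], -0.187, 0.3]])

```text
clock: 3.85
tcp_pos: [0.5008, 0.2194, 0.3618]
tool_rot: [-0.412, -3.114, 0.0]
contact_force: [0.6, 0.6, -0.1]
gripper_width: 0.0257
grip_force: 0.0
```

Emit:
move_arm(targets=[[[0, 0, 0], -0.187, 0.3], [[0, 0, 0], -0.187, 0.3], [[0, 0, 0], -0.187, 0.3], [[0, 0, 0], -0.187, 0.3], [[0, 0, 0], -0.187, 0.3]])

```text
clock: 4.47
tcp_pos: [0.5008, 0.2194, 0.3618]
tool_rot: [1.036, -2.966, -0.0]
contact_force: [0.3, -0.7, -0.4]
gripper_width: 0.0256
grip_force: 0.0
```

Emit:
move_arm(targets=[[[0, 0, 0], -0.187, 0.3], [[0, 0, 0], -0.187, 0.3], [[0, 0, 0], -0.187, 0.3], [[0, 0, 0], -0.187, 0.3], [[0, 0, 0], -0.187, 0.3]])

```text
clock: 5.1
tcp_pos: [0.5008, 0.2194, 0.3618]
tool_rot: [2.261, -2.18, -0.0]
contact_force: [-0.5, 0.0, -0.9]
gripper_width: 0.0261
grip_force: 0.0
```

Emit:
move_arm(targets=[[[0, 0, 0], -0.187, 0.3], [[0, 0, 0], -0.187, 0.3], [[0, 0, 0], 0, 0.3], [[0, 0, 0], 0, 0.3], [[0, 0, 0], 0, 0.3]])

```text
clock: 5.72
tcp_pos: [0.5008, 0.2194, 0.3619]
tool_rot: [2.622, -1.73, -0.0]
contact_force: [-0.2, 0.1, 0.2]
gripper_width: 0.0254
grip_force: 0.0
```

```bash
cat >> h.py <<'E'
def st():
    s=env.get_state();R=cv2.Rodrigues(np.array(s["tool_rot"],float))[0]
    print("t",round(s["clock"],2),"tcp",(np.array(s["tcp_pos"])*1e3).round(1),"xyaw",np.degrees(np.arctan2(R[1,0],R[0,0])).round(2),"zdown",R[:,2].round(3),"w",round(s["gripper_width"]*1e3,1),"grip",round(float(s["grip_force"]),1),"F",np.array(s["contact_force"]).round(1),"j6",s["qpos"][5].round(2))
    return np.array(s["tcp_pos"]),R
def go(p,yawdeg=None):
    t,R=st();print("shift mm (tool axes)",(R.T@(np.array(p)-t)*1e3).round(1))
    if yawdeg is not None:
        a=np.radians(np.degrees(np.arctan2(R[1,0],R[0,0]))-yawdeg);print("turn rad",round(float((a+np.pi)%(2*np.pi)-np.pi),3))
E
python3 - <<'E'
from h import *
st();snap("wrist","w1.png")
E
```

```text
t 5.72 tcp [500.8 219.4 361.9] xyaw -66.82 zdown [-0. -0. -1.] w 25.4 grip 0.0 F [-0.2  0.1  0.2] j6 -1.69
```

View pics/w1.png

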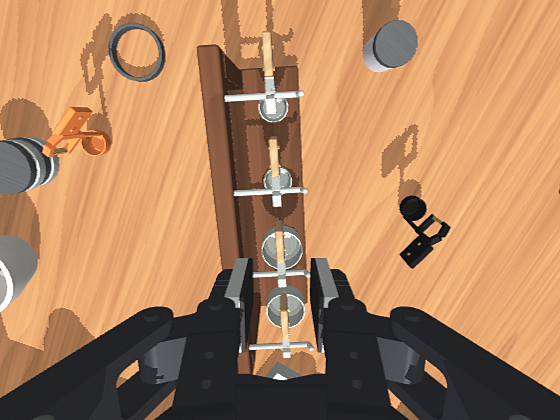

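```bash
python3 - <<'E'
from h import *
im=cv2.imread("pics/w1.png");c=P("wrist")
h=cv2.cvtColor(im,cv2.COLOR_BGR2HSV)
# tan plate top: restricted window in stand; peg tips: bright gray
g=((h[...,1]<40)&(h[...,2]>140)).astype(np.uint8)
for y in(96,191,272,347):
    r=[]
    for dy in range(-5,6):
        xs=np.flatnonzero(g[y+dy,220:325]);
        if len(xs):r.append((y+dy,xs.min()+220,xs.max()+220,len(xs)))
    print(r)
for b in((30,75),(138,178),(228,262),(294,328)):
    sub=im[b[0]:b[1],258:300].astype(int);m=(sub[...,2]-sub[...,0]>60)&(sub[...,2]>190)
    v,u=np.nonzero(m);print(b,len(u),[(b[0]+k,round(u[v==k].mean()+258,1),(v==k).sum()) for k in range(0,b[1]-b[0],4) if (v==k).any()],v.min()+b[0],v.max()+b[0])
E
```

```text
[(91, np.int64(266), np.int64(302), 21), (92, np.int64(265), np.int64(303), 37), (93, np.int64(257), np.int64(303), 47), (94, np.int64(238), np.int64(303), 61), (95, np.int64(225), np.int64(303), 72), (96, np.int64(225), np.int64(301), 76), (97, np.int64(224), np.int64(295), 70), (98, np.int64(224), np.int64(285), 60), (99, np.int64(225), np.int64(283), 59), (100, np.int64(225), np.int64(286), 46), (101, np.int64(225), np.int64(286), 26)]
[(186, np.int64(264), np.int64(290), 19), (187, np.int64(265), np.int64(300), 24), (188, np.int64(266), np.int64(306), 34), (189, np.int64(254), np.int64(306), 50), (190, np.int64(238), np.int64(307), 70), (191, np.int64(234), np.int64(307), 69), (192, np.int64(234), np.int64(306), 71), (193, np.int64(234), np.int64(305), 54), (194, np.int64(234), np.int64(282), 43), (195, np.int64(234), np.int64(280), 24), (196, np.int64(272), np.int64(280), 9)]
[(267, np.int64(273), np.int64(291), 16), (268, np.int64(275), np.int64(288), 14), (269, np.int64(277), np.int64(285), 9), (270, np.int64(277), np.int64(304), 23), (271, np.int64(273), np.int64(303), 31), (
[... 1455 characters left out ...]
, np.int64(11)), (170, np.float64(274.5), np.int64(8)), (174, np.float64(274.5), np.int64(8))] 139 176
(228, 262) 218 [(232, np.float64(278.5), np.int64(8)), (236, np.float64(279.0), np.int64(7)), (240, np.float64(279.0), np.int64(7)), (244, np.float64(279.0), np.int64(7)), (248, np.float64(279.5), np.int64(8)), (252, np.float64(280.0), np.int64(7)), (256, np.float64(280.0), np.int64(7)), (260, np.float64(280.0), np.int64(7))] 232 261
(294, 328) 339 [(306, np.float64(263.0), np.int64(5)), (310, np.float64(272.1), np.int64(9)), (314, np.float64(273.0), np.int64(12)), (318, np.float64(273.1), np.int64(15)), (322, np.float64(271.7), np.int64(19)), (326, np.float64(276.1), np.int64(29))] 306 327
```

```bash
python3 - <<'E'
from h import *
c=P("wrist")
pts=[onz(c,u,.18)[:2] for u in((270,97.5),(275.7,191.5),(281,273.5),(285.5,347))]
for p in pts:print("pegcross",(p*1e3).round(1))
d=pts[3]-pts[0];print(np.linalg.norm(d),np.degrees(np.arctan2(d[1],d[0])))
for a,b in(((267,38),(270,73)),((272.2,139),(274.8,177)),((278.3,231),(280.3,262))):
    a,b=onz(c,a,.192)[:2],onz(c,b,.192)[:2];e=b-a;print("plate mid",((a+b)*500).round(1),np.linalg.norm(e).round(4),np.degrees(np.arctan2(e[1],e[0])))
for a,b in(((226,98),(290,95.5)),((235,192.3),(292,191)),((240,347),(300,346.5))):
    a,b=onz(c,a,.18)[:2],onz(c,b,.18)[:2];e=a-b;print("peg yaw",np.degrees(np.arctan2(e[1],e[0])))
E
```

```text
pegcross [543.9 145.7]
pegcross [504.3 225.8]
pegcross [464.  306.2]
pegcross [422.9 388.9]
0.2716228325726731 116.46381065370473
plate mid [557.9 114.8] 0.028 117.9776837984885
plate mid [519.4 194.8] 0.0356 116.81368838119425
plate mid [479.5 274.3] 0.0336 116.59354900281038
peg yaw 25.34603373695039
peg yaw 24.554941810670737
peg yaw 23.767261433838332
```

```bash
python3 - <<'E'
from h import *
go((.5588,.1150,.260),-63.5)
E
```

```text
t 5.78 tcp [500.8 219.4 361.9] xyaw -66.8 zdown [-0. -0. -1.] w 25.7 grip 0.0 F [ 0.2 -0.5 -0.2] j6 -1.69
shift mm (tool axes) [118.8 -12.2 101.9]
turn rad -0.058
```

Emit:
move_arm(targets=[[[40, -4, 30], 0, 0.3], [[40, -4, 30], 0, 0.3], [[38.8, -4.2, 41.9], 0, 0.3], [[0, 0, 0], -0.058, 0.3], [[0, 0, 0], 0, 0.3]])

```text
clock: 6.4
tcp_pos: [0.5587, 0.1146, 0.2592]
tool_rot: [2.67, -1.653, -0.002]
contact_force: [-0.7, 0.5, 0.1]
gripper_width: 0.025
grip_force: 0.0
```

```bash
python3 - <<'E'
from h import *
go((.5588,.1150,.176),-63.5);snap("wrist","w2.png")
E
```

```text
t 6.4 tcp [558.7 114.6 259.2] xyaw -63.53 zdown [-0.002  0.    -1.   ] w 25.0 grip 0.0 F [-0.7  0.5  0.1] j6 -1.95
shift mm (tool axes) [-0.3 -0.4 83.2]
turn rad -0.0
```

View pics/w2.png

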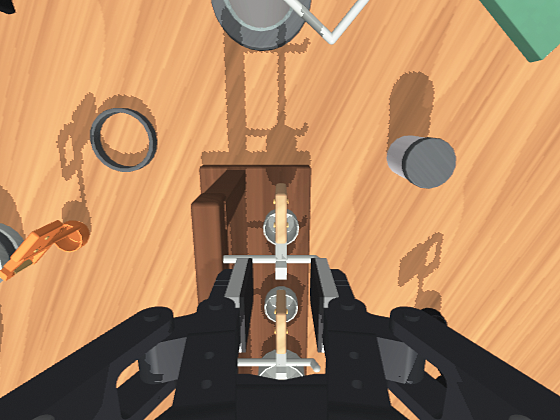

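```bash
python3 - <<'E'
from h import *
c=P("wrist")
print(proj(c,(.5439,.1457,.18)),proj(c,(.5043,.2258,.18)),proj(c,(.5588,.115,.192)))
print(onz(c,(281,260),.18),onz(c,(281,185),.192),onz(c,(281,244),.192),onz(c,(280.5,215),.192))
E
```

```text
[281.36022068 259.86715727] [280.9183384  361.36985402] [281.93618602 220.68911028]
[0.54409166 0.14591492 0.18      ] [0.57041013 0.09316487 0.192     ] [0.55179807 0.13046052 0.192     ] [0.56147846 0.11182252 0.192     ]
```

Emit:
move_arm(targets=[[[0, 0, 40], 0, 0.3], [[0, 0, 30], 0, 0.3], [[0, -0.4, 13.2], 0, 0.3], [[0, 0, 0], 0, 0.3], [[0, 0, 0], 0, 0]], newtons=60)

```text
clock: 7.08
tcp_pos: [0.5604, 0.1156, 0.1788]
tool_rot: [-2.671, 1.649, -0.004]
contact_force: [-0.9, -1.0, 0.2]
gripper_width: 0.0085
grip_force: 0.0
```

Emit:
move_arm(targets=[[[0, 0, 0], 0, 0], [[0, 0, 0], 0, 0], [[0, 0, 0], 0, 0], [[0, 0, 0], 0, 0], [[0, 0, 0], 0, 0]])

```text
clock: 7.7
tcp_pos: [0.5594, 0.1152, 0.1769]
tool_rot: [2.673, -1.651, 0.0]
contact_force: [0.3, -0.9, -0.2]
gripper_width: -0.0003
grip_force: 0.2
```

```bash
python3 - <<'E'
from h import *
go((.5588,.1150,.192),-63.5)
E
```

```text
t 7.7 tcp [559.4 115.2 176.9] xyaw -63.4 zdown [ 0. -0. -1.] w -0.3 grip 0.2 F [ 0.3 -0.9 -0.2] j6 -1.95
shift mm (tool axes) [ -0.1   0.6 -15.1]
turn rad 0.002
```

```bash
python3 - <<'E'
from h import *
a=snap("scene","s3.png");b=snap("side","d3.png");w=snap("wrist","w3.png")
o=np.zeros((600,800,3),np.uint8);o[:300,:400]=cv2.resize(a[160:280,310:470],(400,300));o[300:,:400]=cv2.resize(b[110:230,170:330],(400,300))
o[:300,400:]=cv2.resize(w,(400,300));o[300:,400:]=cv2.resize(w[200:380,160:400],(400,300));cv2.imwrite("pics/c3.png",o)
E
```

```text
(no output)
```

View pics/c3.png

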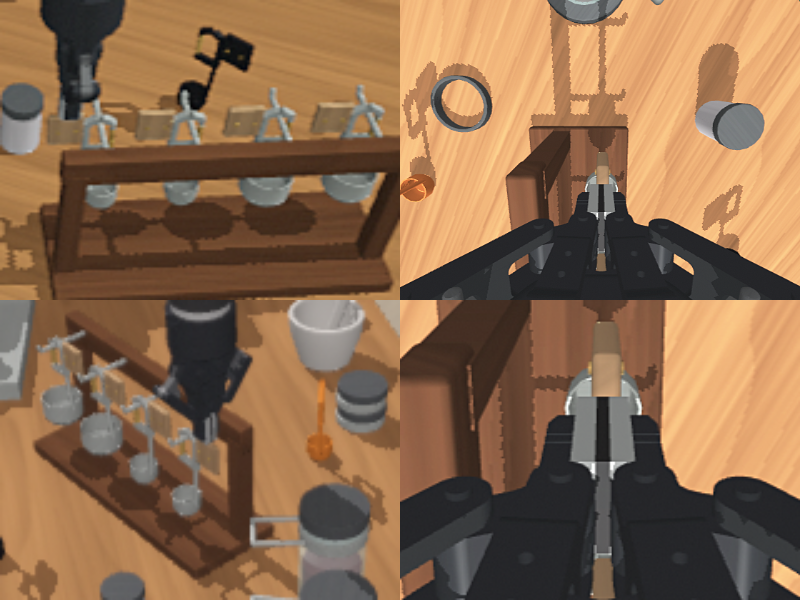

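```bash
python3 - <<'E'
from h import *
c=P("wrist");t,R=st();k=400/560
def pw(X):
    p=proj(c,X);return p.round(0),((p-[160,200])*400/240*[1,300/180*240/400]+[400,300]).round(0)
for z in(-10,0,10,22):
  for x in(-11,11):print("tool",x,z,pw(t+R@np.array([x,0,z])/1e3))
for p in((.5704,.0932,.192),(.5518,.1305,.192),(.5704,.0932,.154)):print(p,pw(p))
s=P("scene");d=P("side")
f=lambda p,o:((p-o)*2.5).round(0)
tip=t+R@np.array([0,0,.022]);print("tip scene",f(proj(s,tip),[310,160]),"side",f(proj(d,tip),[170,110])+[0,300])
for q in(.192,.154):
  p=(.559,.115,q);print("plate z",q,f(proj(s,p),[310,160]),f(proj(d,p),[170,110])+[0,300])
E
```

```text
t 7.85 tcp [559.4 115.2 176.8] xyaw -63.4 zdown [ 0. -0. -1.] w -0.0 grip 0.2 F [ 0.4 -0.3  1. ] j6 -1.95
tool -11 -10 (array([282., 291.]), array([603., 452.]))
tool 11 -10 (array([282., 248.]), array([603., 380.]))
tool -11 0 (array([282., 282.]), array([603., 436.]))
tool 11 0 (array([282., 240.]), array([603., 367.]))
tool -11 10 (array([282., 273.]), array([603., 421.]))
tool 11 10 (array([282., 233.]), array([603., 356.]))
tool -11 22 (array([282., 263.]), array([603., 406.]))
tool 11 22 (array([282., 226.]), array([603., 344.]))
(0.5704, 0.0932, 0.192) (array([282., 223.]), array([603., 338.]))
(0.5518, 0.1305, 0.192) (array([282., 309.]), array([603., 481.]))
(0.5704, 0.0932, 0.154) (array([282., 202.]), array([603., 303.]))
tip scene [ 65. 140.] side [205. 463.]
plate z 0.192 [ 68. 114.] [204. 437.]
plate z 0.154 [ 65. 141.] [205. 463.]
```

```bash
python3 - <<'E'
from h import *
a=cv2.imread("pics/s3.png");b=cv2.imread("pics/d3.png")
s=P("scene");d=P("side");t,R=st()
o=np.zeros((600,800,3),np.uint8);o[:,:400]=cv2.resize(a[165:225,315:355],(400,600),interpolation=cv2.INTER_CUBIC);o[:,400:]=cv2.resize(b[135:195,232:272],(400,600),interpolation=cv2.INTER_CUBIC)
for z in(0,.022):
  for y in(-.004,.004):
    q=t+R@np.array([0,y,z])
    p=(proj(s,q)-[315,165])*10;cv2.circle(o,tuple(p.astype(int).tolist()),4,(0,0,255),1)
    p=(proj(d,q)-[232,135])*10+[400,0];cv2.circle(o,tuple(p.astype(int).tolist()),4,(0,0,255),1)
cv2.imwrite("pics/c4.png",o)
E
```

```text
t 7.85 tcp [559.4 115.2 176.8] xyaw -63.4 zdown [ 0. -0. -1.] w -0.0 grip 0.2 F [ 0.4 -0.3  1. ] j6 -1.95
```

View pics/c4.png

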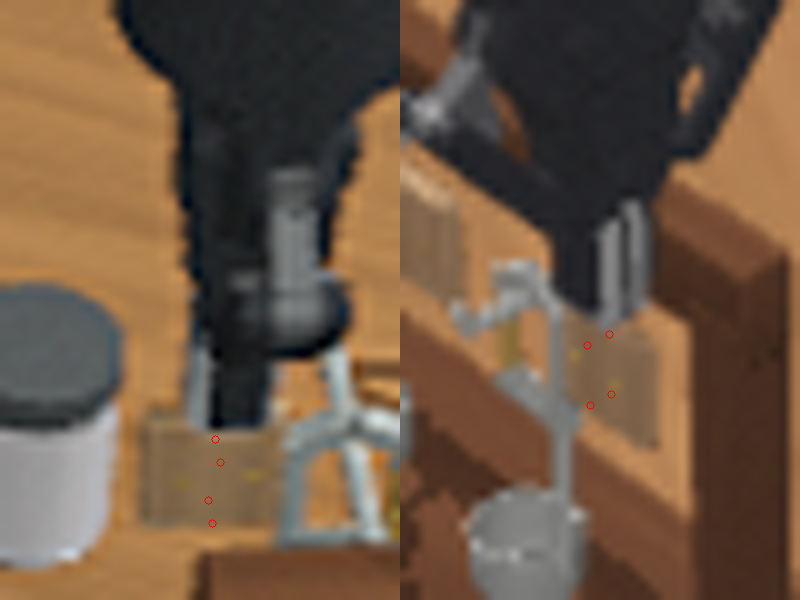

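Emit:
move_arm(targets=[[[0, 0, 0], 0, 0.3], [[0, 0, 0], 0, 0.3], [[0, 0, 0], 0, 0.3], [[0, 0, 10], 0, 0.3], [[0, 0, 8], 0, 0.3]])

```text
clock: 8.48
tcp_pos: [0.559, 0.1152, 0.1578]
tool_rot: [2.673, -1.65, -0.001]
contact_force: [0.0, -0.0, 0.4]
gripper_width: 0.0257
grip_force: 0.0
```

Emit:
move_arm(targets=[[[0, 0, 8], 0, 0.3], [[0, 0, 8], 0, 0.3], [[0, 0, 3], 0, 0.3], [[0, 0, 0], 0, 0.3], [[0, 0, 0], 0, 0.3]])

```text
clock: 9.1
tcp_pos: [0.5596, 0.1153, 0.1403]
tool_rot: [-2.673, 1.65, -0.001]
contact_force: [-0.8, -0.1, -0.6]
gripper_width: 0.0255
grip_force: 0.0
```

Emit:
move_arm(targets=[[[0, 0, 0], 0, 0], [[0, 0, 0], 0, 0], [[0, 0, 0], 0, 0], [[0, 0, 0], 0, 0], [[0, 0, 0], 0, 0]])

```text
clock: 9.72
tcp_pos: [0.5597, 0.1153, 0.1403]
tool_rot: [-2.672, 1.65, -0.001]
contact_force: [0.4, 0.4, 2.6]
gripper_width: 0.0072
grip_force: 61.6
```

```bash
python3 - <<'E'
from h import *
st()
a=snap("scene","s5.png");b=snap("side","d5.png");w=snap("wrist","w5.png")
o=np.zeros((600,800,3),np.uint8);o[:300,:400]=cv2.resize(a[165:225,315:395],(400,300),interpolation=cv2.INTER_CUBIC);o[300:,:400]=cv2.resize(b[135:195,212:292],(400,300),interpolation=cv2.INTER_CUBIC)
o[:,400:]=cv2.resize(w[180:380,210:350],(400,600));cv2.imwrite("pics/c5.png",o)
E
```

```text
t 9.72 tcp [559.7 115.3 140.3] xyaw -63.39 zdown [ 0.001  0.    -1.   ] w 7.2 grip 61.6 F [0.4 0.4 2.6] j6 -1.95
```

View pics/c5.png

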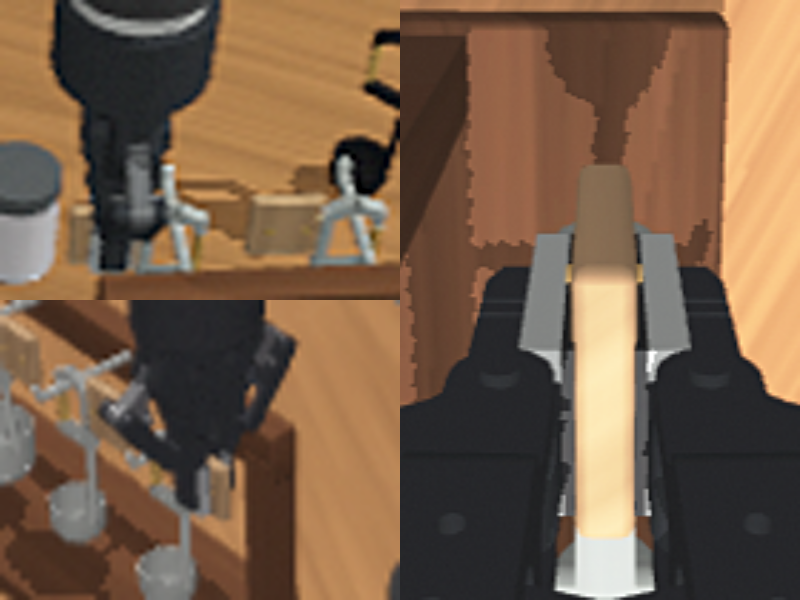

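Emit:
move_arm(targets=[[[0, 0, -8], 0, 0], [[0, 0, -8], 0, 0], [[0, 0, 0], 0, 0], [[0, 10, 0], 0, 0], [[0, 10, 0], 0, 0]])

```text
clock: 10.5
tcp_pos: [0.5404, 0.1059, 0.1553]
tool_rot: [2.672, -1.65, -0.002]
contact_force: [-0.3, -0.0, -1.4]
gripper_width: 0.0072
grip_force: 61.2
```

Emit:
move_arm(targets=[[[0, 10, 0], 0, 0], [[0, 15, 0], 0, 0], [[0, 15, 0], 0, 0], [[0, 10, 0], 0, 0], [[0, 0, 0], 0, 0]])

```text
clock: 11.12
tcp_pos: [0.4962, 0.0836, 0.156]
tool_rot: [-2.672, 1.651, -0.001]
contact_force: [-0.1, -0.0, -0.9]
gripper_width: 0.0073
grip_force: 61.2
```

Emit:
move_arm(targets=[[[0, 0, -40], 0, 0], [[0, 0, -50], 0, 0], [[0, 0, -50], 0, 0], [[0, 0, -20], 0, 0], [[0, 0, 0], 0, 0]])

```text
clock: 11.75
tcp_pos: [0.4982, 0.0841, 0.318]
tool_rot: [-2.671, 1.649, -0.007]
contact_force: [0.2, -0.9, -1.4]
gripper_width: 0.0071
grip_force: 61.2
```

```bash
python3 - <<'E'
from h import *
st()
b=snap("side","d6.png");w=snap("wrist","w6.png")
o=np.zeros((420,800,3),np.uint8);o[:,:560]=w;o[:200,560:]=cv2.resize(b[50:250,120:360],(240,200));cv2.imwrite("pics/c6.png",o)
E
```

```text
t 11.75 tcp [498.2  84.1 318. ] xyaw -63.38 zdown [ 0.005  0.    -1.   ] w 7.1 grip 61.2 F [ 0.2 -0.9 -1.4] j6 -2.0
```

View pics/c6.png

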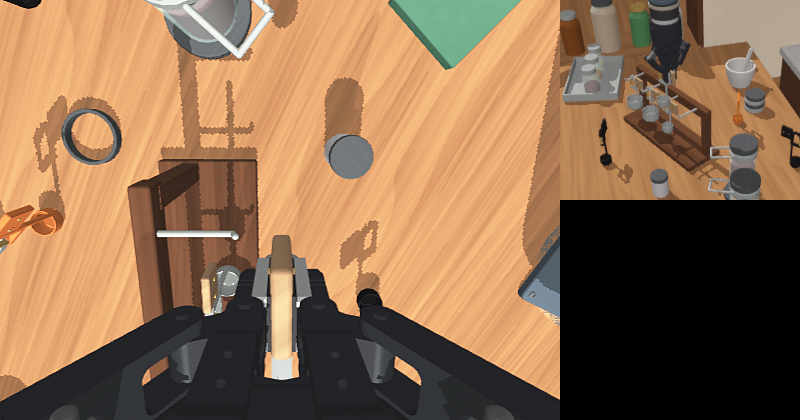

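```bash
cat >> h.py <<'E'
def eye(im,c,pred,yaw,z):
    """bar centre and yaw: bright grey wire pixels cast to plane z, taken into the predicted eye frame, line fitted to those at its front"""
    h=cv2.cvtColor(im,cv2.COLOR_BGR2HSV);v,u=np.nonzero((h[...,1]<50)&(h[...,2]>135))
    o,_=ray(c,(0,0));d=(c[1]@np.linalg.solve(c[0],np.stack([u,v,np.ones(len(u))]))).T
    X=o[:2]+d[:,:2]*((z-o[2])/d[:,2])[:,None]
    p=np.array(pred,float);a=np.radians(yaw)
    for it,(wx,wy) in enumerate(((20,30),(9,24),(6,22),(6,22))):
        Rz=np.array([[np.cos(a),np.sin(a)],[-np.sin(a),np.cos(a)]])
        q=(X-p)@Rz.T*1e3
        m=(abs(q[:,0])<wx)&(abs(q[:,1])<wy)
        if it==0: 
            hh,e=np.histogram(q[m,0],np.arange(-20,21,2));k=e[hh.argmax()]+1
            p=p+Rz.T@np.array([k,0])/1e3;continue
        f=cv2.fitLine(q[m].astype(np.float32),cv2.DIST_HUBER,0,.01,.01).ravel()
        if f[1]<0:f[:2]*=-1
        if abs(f[1])<.8:print("bad line",f);break
        x0=f[2]-f[0]/f[1]*f[3]
        a+=np.arctan2(-f[0],f[1]);Rz=np.array([[np.cos(a),np.sin(a)],[-np.sin(a),np.cos(a)]])
        p=p+Rz.T@np.array([x0,0])/1e3
        q=(X-p)@Rz.T*1e3;m=(abs(q[:,0])<4)&(abs(q[:,1])<32);r=np.percentile(q[m,1],[2,98]);p=p+Rz.T@np.array([0,r.mean()])/1e3
    print("bar",(p*1e3).round(1),"yaw",np.degrees(a).round(1),"len",(r[1]-r[0]).round(1),"n",m.sum());return p,np.degrees(a)
E
python3 - <<'E'
from h import *
c=P("wrist");im=cv2.imread("pics/w6.png")
a,b=onz(c,(238,53),.165)[:2],onz(c,(270,15),.165)[:2];print(a,b,np.linalg.norm(a-b),(a+b)/2,np.degrees(np.arctan2(*(a-b)[::-1])))
eye(im,c,(a+b)/2,-19,.165)
E
```

```text
[ 0.58116938 -0.0052553 ] [ 0.57004803 -0.04171603] 0.03811914360036342 [ 0.5756087  -0.02348567] 73.03709534164577
bar [576.  -24.4] yaw -14.2 len 44.0 n 476
```

Emit:
move_arm(targets=[[[0, 0, -10], 0.18, 0], [[0, 0, -10], 0.18, 0], [[0, 0, 0], 0.18, 0], [[0, 0, 0], 0.18, 0], [[0, 0, 0], 0.18, 0]])

```text
clock: 12.48
tcp_pos: [0.4961, 0.0839, 0.3334]
tool_rot: [1.679, -2.651, -0.003]
contact_force: [0.3, -0.2, -1.0]
gripper_width: 0.0071
grip_force: 61.3
```

Emit:
move_arm(targets=[[[0, 0, 0], 0.18, 0], [[0, 0, 0], 0.18, 0], [[0, 0, 0], 0.18, 0], [[0, 0, 0], 0.18, 0], [[0, 0, 0], 0.18, 0]])

```text
clock: 13.1
tcp_pos: [0.496, 0.0839, 0.3333]
tool_rot: [0.359, -3.117, -0.001]
contact_force: [-0.7, 0.0, -0.7]
gripper_width: 0.0073
grip_force: 61.3
```

Emit:
move_arm(targets=[[[0, 0, 0], 0.18, 0], [[0, 0, 0], 0.18, 0], [[0, 0, 0], 0.137, 0], [[0, 0, 0], 0, 0], [[0, 0, 0], 0, 0]])

```text
clock: 13.72
tcp_pos: [0.4964, 0.0839, 0.3346]
tool_rot: [-0.407, -3.113, 0.0]
contact_force: [0.7, 0.3, -1.0]
gripper_width: 0.0071
grip_force: 61.2
```

```bash
cat >> h.py <<'E'
def pre(bar,yaw,z,off=30,dz=16,H=(-34.5,.3,-39.7),hz=None):
    a=np.radians(yaw);jx=np.array([np.cos(a),np.sin(a)]);jy=np.array([-jx[1],jx[0]])
    # tool x = -jx, tool y = jy
    t=np.array(bar)-off*1e-3*jx-(H[0]*-jx+H[1]*jy)*1e-3
    zz=(z+dz*1e-3+H[2]*1e-3) if hz is None else hz
    print("TCP",(t*1e3).round(1),round(zz*1e3,1));go((t[0],t[1],zz),yaw+180)
E
python3 - <<'E'
from h import *
pre((.576,-.024),-15,.165,off=45,hz=.32)
E
```

```text
TCP [499.1  -3.7] 320.0
t 13.72 tcp [496.4  83.9 334.6] xyaw 165.11 zdown [-0.002 -0.    -1.   ] w 7.1 grip 61.2 F [ 0.7  0.3 -1. ] j6 0.29
shift mm (tool axes) [-25.2 -84.   14.6]
turn rad 0.002
```

Emit:
move_arm(targets=[[[-8, -28, 5], 0, 0], [[-8, -28, 5], 0, 0], [[-9, -28, 4.6], 0, 0], [[0, 0, 0], 0, 0], [[0, 0, 0], 0, 0]])

```text
clock: 14.35
tcp_pos: [0.499, -0.0033, 0.3211]
tool_rot: [-0.409, -3.114, -0.001]
contact_force: [0.3, 0.2, -1.0]
gripper_width: 0.0075
grip_force: 61.2
```

```bash
python3 - <<'E'
from h import *
st();c=P("wrist");im=snap("wrist","w7.png");print(proj(c,(.576,-.024,.165)))
eye(im,c,(.576,-.024),-15,.165)
E
```

```text
t 14.35 tcp [499.   -3.3 321.1] xyaw 165.03 zdown [-0.     0.001 -1.   ] w 7.5 grip 61.2 F [ 0.3  0.2 -1. ] j6 0.12
[279.99538395 272.90844538]
bar [595.9 -28.4] yaw -9.8 len 57.2 n 195
```

View pics/w7.png

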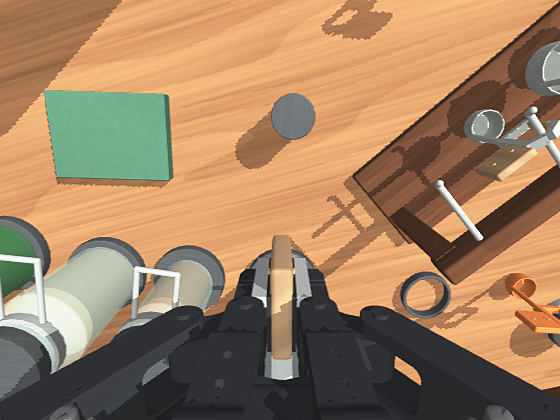

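Emit:
move_arm(targets=[[[0, 40, 0], 0, 0], [[0, 40, 0], 0, 0], [[0, 20, 0], 0, 0], [[0, 0, 0], 0, 0], [[0, 0, 0], 0, 0]])

```text
clock: 15.02
tcp_pos: [0.5249, 0.0925, 0.3213]
tool_rot: [0.41, 3.115, -0.001]
contact_force: [-0.3, -0.2, -1.2]
gripper_width: 0.0073
grip_force: 61.2
```

```bash
python3 - <<'E'
from h import *
st();c=P("wrist");im=snap("wrist","w8.png")
print(proj(c,(.576,-.024,.165)),proj(c,(.542,-.142,.165)),proj(c,(.491,-.258,.18)))
eye(im,c,(.576,-.024),-15,.165)
eye(im,c,(.542,-.142),-25,.165)
eye(im,c,(.491,-.258),-22,.18)
E
```

```text
t 15.03 tcp [524.9  92.5 321.3] xyaw 165.02 zdown [-0.    -0.001 -1.   ] w 7.3 grip 61.2 F [-0.3 -0.2 -1.2] j6 0.31
[180.02451154 272.45254222] [ 55.66283779 270.22019713] [-92.48939959 258.10638428]
bar [579.5 -16.8] yaw -15.7 len 59.6 n 399
bar [ 544.  -143.1] yaw -24.3 len 61.6 n 428Traceback (most recent call last):
  File "<stdin>", line 6, in <module>
  File "h.py", line 42, in eye
    f=cv2.fitLine(q[m].astype(np.float32),cv2.DIST_HUBER,0,.01,.01).ravel()
      ~~~~~~~~~~~^^^^^^^^^^^^^^^^^^^^^^^^^^^^^^^^^^^^^^^^^^^^^^^^^^
cv2.error: OpenCV(4.12.0) /io/opencv/modules/imgproc/src/linefit.cpp:50: error: (-215:Assertion failed) count > 0 in function 'fitLine2D_wods'
```

View pics/w8.png

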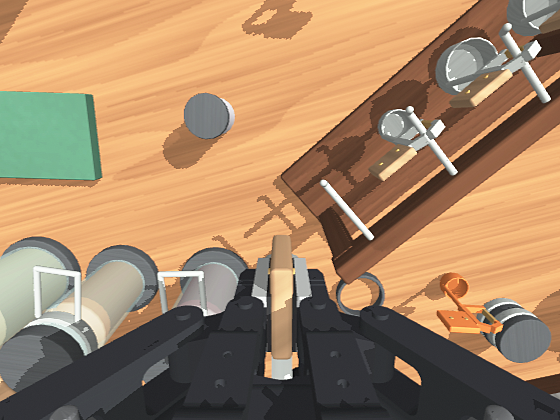

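```bash
sed -i 's/h\[...,2\]>135/h[...,2]>200/; s/abs(q\[:,1\])<32/abs(q[:,1])<27/' h.py; python3 - <<'E'
from h import *
c=P("wrist");im=cv2.imread("pics/w8.png")
for a,b in(((161.5,275),(203,272.5)),((35.5,268),(78.5,274))):
    a,b=onz(c,a,.165)[:2],onz(c,b,.165)[:2];e=b-a;print((a+b)*500,np.linalg.norm(e),np.degrees(np.arctan2(e[1],e[0]))-90)
eye(im,c,(.578,-.023),-17,.165);eye(im,c,(.543,-.142),-25,.165)
E
```

```text
[577.8693251  -22.70959913] 0.04146022074651909 -11.244594183901256
[ 543.01378573 -141.354114  ] 0.041900013830231835 -23.891638929439026
bar [577.2 -24.6] yaw -13.0 len 43.8 n 259
bar [ 540.1 -145.1] yaw -28.2 len 50.9 n 344
```

```bash
python3 - <<'E'
from h import *
pre((.577,-.0235),-14,.165,off=45)
E
```

```text
TCP [499.8  -4.6] 141.3
t 15.07 tcp [524.9  92.2 321.4] xyaw 164.97 zdown [ 0.    -0.001 -1.   ] w 7.1 grip 61.2 F [-0.2  0.5 -1.7] j6 0.31
shift mm (tool axes) [ -0.8 -99.8 180.2]
turn rad -0.018
```

Emit:
move_arm(targets=[[[0, -35, 0], 0, 0], [[0, -35, 0], 0, 0], [[-0.8, -29.8, 0], -0.018, 0], [[0, 0, 0], 0, 0], [[0, 0, 40], 0, 0]])

```text
clock: 15.7
tcp_pos: [0.502, -0.0046, 0.2847]
tool_rot: [0.384, 3.109, 0.001]
contact_force: [0.6, 0.0, -1.6]
gripper_width: 0.0072
grip_force: 61.3
```

Emit:
move_arm(targets=[[[0, 0, 40], 0, 0], [[0, 0, 40], 0, 0], [[0, 0, 40], 0, 0], [[0, 0, 20.2], 0, 0], [[0, 0, 0], 0, 0]])

```text
clock: 16.32
tcp_pos: [0.4982, -0.0033, 0.1388]
tool_rot: [-0.382, -3.114, -0.001]
contact_force: [-0.2, -0.2, -0.4]
gripper_width: 0.0073
grip_force: 61.2
```

```bash
python3 - <<'E'
from h import *
pre((.577,-.0235),-14,.165,off=20)
E
```

```text
TCP [524.  -10.6] 141.3
t 16.32 tcp [498.2  -3.3 138.8] xyaw 166.02 zdown [-0.005  0.001 -1.   ] w 7.3 grip 61.2 F [-0.2 -0.2 -0.4] j6 0.1
shift mm (tool axes) [-26.9  -0.9  -2.6]
turn rad 0.0
```

Emit:
move_arm(targets=[[[-13, 0, 0], 0, 0], [[-12, 0, 0], 0, 0], [[0, 0, 0], 0, 0], [[0, 0, 0], 0, 0], [[0, 0, 0], 0, 0]])

```text
clock: 16.95
tcp_pos: [0.5241, -0.0097, 0.1412]
tool_rot: [-0.382, -3.118, -0.0]
contact_force: [0.5, 0.0, -0.4]
gripper_width: 0.0076
grip_force: 61.2
```

```bash
python3 - <<'E'
from h import *
pre((.577,-.0235),-14,.165,off=20)
a=snap("scene","s9.png");b=snap("side","d9.png")
o=np.zeros((560,800,3),np.uint8)
s,d=P("scene"),P("side");q=(.577,-.0235,.165)
for k,(im,c) in enumerate(((a,s),(b,d))):
    u,v=proj(c,q).astype(int);print(u,v);o[:,400*k:400*k+400]=cv2.resize(im[v-28:v+28,u-20:u+20],(400,560),interpolation=cv2.INTER_CUBIC)
cv2.imwrite("pics/c9.png",o)
E
```

```text
TCP [524.  -10.6] 141.3
t 16.95 tcp [524.1  -9.7 141.2] xyaw 166.03 zdown [-0.  0. -1.] w 7.6 grip 61.2 F [ 0.5  0.  -0.4] j6 0.1
shift mm (tool axes) [-0.1 -0.9 -0.1]
turn rad 0.001
282 202
270 201
```

View pics/c9.png

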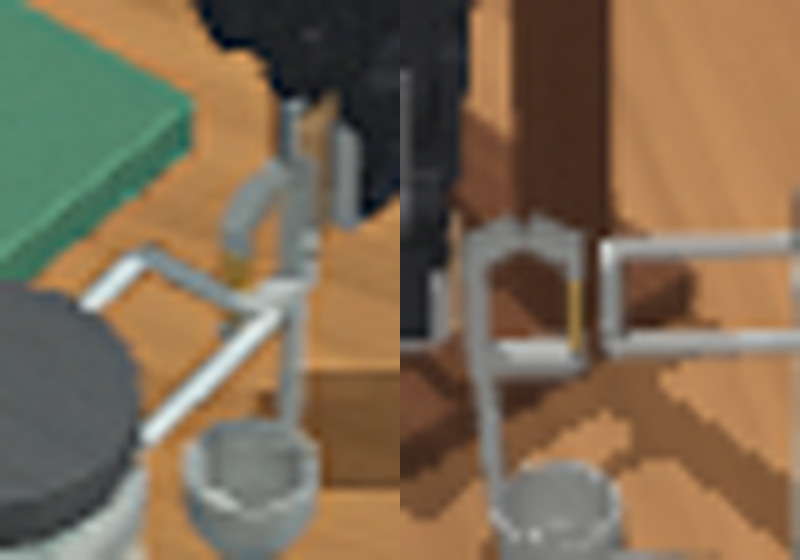

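Emit:
move_arm(targets=[[[-6, 0, 0], 0, 0], [[-6, 0, 0], 0, 0], [[-6, 0, 0], 0, 0], [[-6, 0, 0], 0, 0], [[0, 0, 0], 0, 0]])

```text
clock: 17.68
tcp_pos: [0.548, -0.0157, 0.1406]
tool_rot: [-0.382, -3.118, 0.0]
contact_force: [0.1, -0.1, -2.5]
gripper_width: 0.0072
grip_force: 61.2
```

```bash
python3 - <<'E'
from h import *
pre((.577,-.0235),-14,.165,off=-4)
b=snap("side","d10.png");o=cv2.resize(b[173:229,240:300],(600,560),interpolation=cv2.INTER_CUBIC);cv2.imwrite("pics/c10.png",o)
E
```

```text
TCP [547.3 -16.4] 141.3
t 17.68 tcp [548.  -15.7 140.6] xyaw 166.02 zdown [-0.  0. -1.] w 7.2 grip 61.2 F [ 0.1 -0.1 -2.5] j6 0.09
shift mm (tool axes) [ 0.5 -0.8 -0.7]
turn rad 0.0
```

View pics/c10.png

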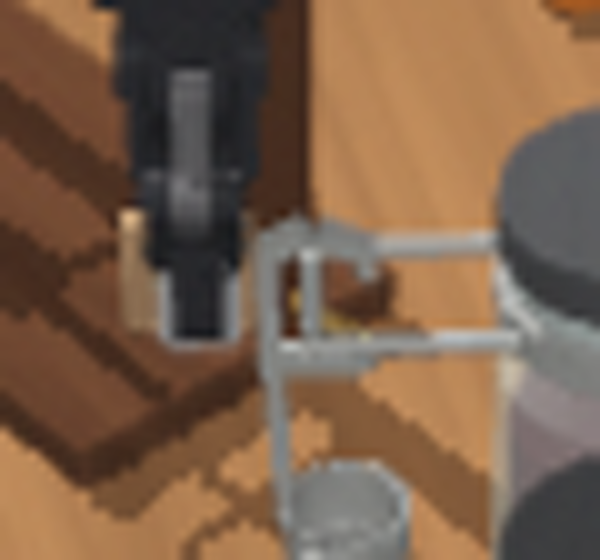

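Emit:
move_arm(targets=[[[0, 0, 4], 0, 0], [[0, 0, 4], 0, 0], [[0, 0, 4], 0, 0], [[0, 0, 3.5], 0, 0], [[0, 0, 0], 0, 0]])

```text
clock: 18.35
tcp_pos: [0.5476, -0.0156, 0.1258]
tool_rot: [0.382, 3.118, -0.0]
contact_force: [-0.1, 0.7, -0.3]
gripper_width: 0.0075
grip_force: 61.6
```

Emit:
move_arm(targets=[[[0, 0, 0], 0, 0], [[0, 0, 0], 0, 0.15], [[0, 0, 0], 0, 0.3], [[0, 0, 0], 0, 0.3], [[0, 0, 0], 0, 0.3]])

```text
clock: 18.98
tcp_pos: [0.5476, -0.0156, 0.1255]
tool_rot: [0.382, 3.118, 0.0]
contact_force: [-0.1, 0.1, 0.4]
gripper_width: 0.0256
grip_force: 0.0
```

```bash
python3 - <<'E'
from h import *
st();b=snap("side","d11.png")
# numeric check: gold gate pixels & scoop column near the eye
sub=b[173:229,240:300].astype(int)
m=(sub[...,2]-sub[...,0]>90)&(sub[...,2]>120);
for r in range(18,44):print(r+173,''.join('G' if x else '.' for x in m[r]),''.join('#' if (p.max()-p.min()<25 and p.max()>100) else '.' for p in sub[r]))
E
```

```text
t 18.98 tcp [547.6 -15.6 125.5] xyaw 166.03 zdown [ 0.  0. -1.] w 25.6 grip 0.0 F [-0.1  0.1  0.4] j6 0.09
191 ................................GGGGGGGGGGGGGGGGG........... ..................................................#.........
192 ................................GGGGGGGGGGGGGGGGG........... ............................................................
193 ................................GGGGGGGGGGGGGGGGG........... .................#..........................................
194 ................................GGGGGGGGGGGGGGGGG........... .................#..........................................
195 ..................................GGGGGGGGGGGGGGG........... .................###........................................
196 ............................................................ .................####............................#..........
197 ............................................................ ..............................####################..........
198 ............................................................ ..............................##############..
[... 1582 characters left out ...]
......... ................#......#.##########.................########
212 .....................................GGGGGGGGGGGG........... ................#......#.###########...............#########
213 .......................................GGGGGGGGGG........... ................##....#..############..............#########
214 ........................................GGGGGGGGG........... ..........................##.......................#########
215 .............................GG...........GGGGGGG........... ..........................##.......................#########
216 G...........................GGGGG..........GGGGGG........... ..........................##.......................#########
```

Emit:
move_arm(targets=[[[0, 0, -10], 0, 0.3], [[0, 0, -20], 0, 0.3], [[0, 0, -40], 0, 0.3], [[0, 0, -50], 0, 0.3], [[0, 0, -40], 0, 0.3]])

```text
clock: 19.65
tcp_pos: [0.5478, -0.0156, 0.2886]
tool_rot: [0.382, 3.115, -0.0]
contact_force: [0.7, 0.8, 0.3]
gripper_width: 0.0259
grip_force: 0.0
```

Emit:
move_arm(targets=[[[0, 0, -50], 0, 0.3], [[19.5, 49.3, 0], 0, 0.3], [[19.5, 49.3, 0], 0, 0.3], [[19.5, 49.3, 0], 0, 0.3], [[19.5, 49.3, 0], 0, 0.3]])

```text
clock: 20.27
tcp_pos: [0.5192, 0.1962, 0.3365]
tool_rot: [0.382, 3.117, 0.001]
contact_force: [0.1, -0.3, -0.6]
gripper_width: 0.0254
grip_force: 0.0
```

Emit:
move_arm(targets=[[[0, 0, 0], -0.18, 0.3], [[0, 0, 0], -0.18, 0.3], [[0, 0, 0], -0.18, 0.3], [[0, 0, 0], -0.18, 0.3], [[0, 0, 0], -0.18, 0.3]])

```text
clock: 20.9
tcp_pos: [0.5195, 0.1947, 0.3364]
tool_rot: [-1.021, 2.97, -0.0]
contact_force: [-0.4, 0.2, -0.7]
gripper_width: 0.0256
grip_force: 0.0
```

Emit:
move_arm(targets=[[[0, 0, 0], -0.18, 0.3], [[0, 0, 0], -0.18, 0.3], [[0, 0, 0], -0.18, 0.3], [[0, 0, 0], -0.18, 0.3], [[0, 0, 0], -0.18, 0.3]])

```text
clock: 21.52
tcp_pos: [0.5195, 0.1947, 0.3364]
tool_rot: [-2.211, 2.23, -0.001]
contact_force: [-0.1, -0.1, -0.2]
gripper_width: 0.0262
grip_force: 0.0
```

Emit:
move_arm(targets=[[[0, 0, 0], -0.18, 0.3], [[0, 0, 0], -0.18, 0.3], [[0, 0, 0], -0.135, 0.3], [[0, 0, 0], 0, 0.3], [[0, 0, 0], 0, 0.3]])

```text
clock: 22.15
tcp_pos: [0.5195, 0.1947, 0.336]
tool_rot: [-2.684, 1.631, -0.001]
contact_force: [0.9, 0.3, 0.3]
gripper_width: 0.0256
grip_force: 0.0
```

```bash
python3 - <<'E'
from h import *
go((.5197,.1949,.22),-63.5);b=snap("side","d12.png");c=P("wrist");im=snap("wrist","w12.png")
for p in((504.3,225.8),(464,306.2),(423.6,387.5)):print(proj(c,(p[0]/1e3,p[1]/1e3,.18)))
u,v=proj(c,(.504,.226,.18)).astype(int)
h=cv2.cvtColor(im,cv2.COLOR_BGR2HSV)
for r in range(v-60,v+12,4):print(r,''.join('#' if (h[r,x,1]<40 and h[r,x,2]>140) else ('o' if (15<=h[r,x,0]<=25 and h[r,x,2]>200) else '.') for x in range(u-45,u+45)))
sub=b[173:229,240:300].astype(int)
for r in range(18,44,1):print(r+173,''.join('#' if (p.max()-p.min()<25 and p.max()>100) else '.' for p in sub[r]))
E
```

```text
t 22.15 tcp [519.5 194.7 336. ] xyaw -62.58 zdown [ 0.001  0.    -1.   ] w 25.6 grip 0.0 F [0.9 0.3 0.3] j6 -1.81
shift mm (tool axes) [-1.00e-01 -2.00e-01  1.16e+02]
turn rad 0.016
[280.62739605 228.31841332]
[279.38386897 311.70361959]
[278.00771461 384.79152413]
168 .........................................................................o..oooooo........
172 ...........................................................................oooo....o..o...
176 ............................................o............................oooo...........oo
180 ............................................ooooooo......................oo......o...oo...
184 ..........................................o.ooooooooo...................o.........ooo....o
188 ...........................................oooooooo.............................ooo...oo..
192 ............................................ooooooo.....................ooo..o.o....oo....
196 ..........................................#oooooooo.....................oo.oooo..ooo......
200 ....................................#####...oooooo..o#####............
[... 1865 characters left out ...]
...............###..######..#####.################
207 .........................###..##############################
208 .........................###...#...................#########
209 .........................###........................########
210 .........................##.........................########
211 .........................##########.................########
212 .........................###########...............#########
213 .........................############..............#########
214 .........................###.......................#########
215 ..........................##.......................#########
216 ..........................#........................#########
```

Emit:
move_arm(targets=[[[0, 0, 50], 0.016, 0.3], [[0, 0, 50], 0, 0.3], [[0, 0, 40], 0, 0.3], [[0, 0, 30], 0, 0.3], [[0, 0, 15], 0, 0.3]])

```text
clock: 22.88
tcp_pos: [0.5182, 0.1943, 0.1483]
tool_rot: [2.67, -1.65, -0.004]
contact_force: [-1.1, -0.1, -0.3]
gripper_width: 0.0252
grip_force: 0.0
```

Emit:
move_arm(targets=[[[0, 0, 11], 0, 0.3], [[0, 0, 0], 0, 0.3], [[0, 0, 0], 0, 0.3], [[0, 0, 0], 0, 0], [[0, 0, 0], 0, 0]])

```text
clock: 23.5
tcp_pos: [0.5204, 0.1949, 0.1409]
tool_rot: [-2.671, 1.65, -0.003]
contact_force: [-0.5, 0.4, 2.5]
gripper_width: 0.0075
grip_force: 61.6
```

Emit:
move_arm(targets=[[[0, 0, 0], 0, 0], [[0, 0, 0], 0, 0], [[0, 0, 0], 0, 0], [[0, 0, 0], 0, 0], [[0, 0, 0], 0, 0]])

```text
clock: 24.12
tcp_pos: [0.5204, 0.1949, 0.1408]
tool_rot: [-2.671, 1.65, -0.003]
contact_force: [1.4, 0.9, 5.8]
gripper_width: 0.0071
grip_force: 62.0
```

Emit:
move_arm(targets=[[[0, 0, -8], 0, 0], [[0, 0, -8], 0, 0], [[0, 0, 0], 0, 0], [[0, 10, 0], 0, 0], [[0, 10, 0], 0, 0]])

```text
clock: 24.75
tcp_pos: [0.5004, 0.1853, 0.1549]
tool_rot: [2.672, -1.65, -0.002]
contact_force: [0.7, -0.5, -1.3]
gripper_width: 0.0071
grip_force: 61.1
```

Emit:
move_arm(targets=[[[0, 10, 0], 0, 0], [[0, 15, 0], 0, 0], [[0, 15, 0], 0, 0], [[0, 10, 0], 0, 0], [[0, 0, 0], 0, 0]])

```text
clock: 25.38
tcp_pos: [0.4563, 0.1631, 0.1557]
tool_rot: [-2.672, 1.651, -0.0]
contact_force: [0.4, -0.5, -1.6]
gripper_width: 0.0074
grip_force: 61.0
```

Emit:
move_arm(targets=[[[0, 0, -40], 0, 0], [[0, 0, -50], 0, 0], [[0, 0, -50], 0, 0], [[0, 0, -40], 0, 0], [[0, 0, 0], 0, 0]])

```text
clock: 26.0
tcp_pos: [0.4588, 0.1638, 0.3397]
tool_rot: [-2.668, 1.647, -0.01]
contact_force: [-0.2, 0.2, -1.7]
gripper_width: 0.0075
grip_force: 61.1
```

Emit:
move_arm(targets=[[[0, 0, 0], 0.18, 0], [[0, 0, 0], 0.18, 0], [[0, 0, 0], 0.18, 0], [[0, 0, 0], 0.18, 0], [[0, 0, 0], 0.18, 0]])

```text
clock: 26.62
tcp_pos: [0.4567, 0.1633, 0.3336]
tool_rot: [1.68, -2.652, -0.002]
contact_force: [1.1, -0.1, -1.6]
gripper_width: 0.0068
grip_force: 61.2
```

Emit:
move_arm(targets=[[[0, 0, 0], 0.18, 0], [[0, 0, 0], 0.18, 0], [[0, 0, 0], 0.18, 0], [[0, 0, 0], 0.18, 0], [[0, 0, 0], 0.18, 0]])

```text
clock: 27.25
tcp_pos: [0.4567, 0.1634, 0.3336]
tool_rot: [0.359, -3.118, 0.0]
contact_force: [0.6, 0.1, -1.7]
gripper_width: 0.0078
grip_force: 61.2
```

Emit:
move_arm(targets=[[[0, 0, 0], 0.18, 0], [[0, 0, 0], 0.18, 0], [[0, 0, 0], 0.18, 0], [[0, 0, 0], 0.131, 0], [[0, 0, 0], 0, 0]])

```text
clock: 27.88
tcp_pos: [0.4567, 0.1634, 0.3339]
tool_rot: [-0.676, -3.066, 0.001]
contact_force: [-0.8, 0.3, -1.5]
gripper_width: 0.0072
grip_force: 61.0
```

Emit:
move_arm(targets=[[[-31, -32, 0], 0, 0], [[-31, -32, 0], 0, 0], [[-31, -32, 0], 0, 0], [[-32, -31, 0], 0, 0], [[0, 0, 0], 0, 0]])

```text
clock: 28.5
tcp_pos: [0.5172, -0.0073, 0.3335]
tool_rot: [-0.682, -3.064, 0.001]
contact_force: [-0.3, 1.0, -1.2]
gripper_width: 0.0074
grip_force: 61.0
```

```bash
python3 - <<'E'
from h import *
st();c=P("wrist");im=snap("wrist","w13.png")
for p,z,y in(((.5425,-.1425),.165,-25),((.491,-.258),.18,-22)):
    print(proj(c,(*p,z)))
    try:eye(im,c,p,y,z)
    except Exception as e:print(str(e)[:60])
h=cv2.cvtColor(im,cv2.COLOR_BGR2HSV);u,v=proj(c,(.5425,-.1425,.165)).astype(int)
for r in range(v-25,v+26,3):print(r,u-50,''.join('#' if (h[r,x,1]<50 and h[r,x,2]>200) else '.' for x in range(max(0,u-50),u+50)))
E
```

```text
t 28.5 tcp [517.2  -7.3 333.5] xyaw 154.9 zdown [-0.003 -0.    -1.   ] w 7.4 grip 61.0 F [-0.3  1.  -1.2] j6 0.29
[171.54742927 268.42750406]
bar [ 539.4 -158.5] yaw -28.3 len 47.8 n 257
[ 38.84035099 276.96739454]
bar [ 490.4 -259. ] yaw -21.7 len 43.9 n 253
243 121 ....................................................................................................
246 121 ....................................................................................................
249 121 ....................................................................................................
252 121 ....................................................................................................
255 121 ....................................................................................................
258 121 ....................................................................................................
261 121 .......###..........................................................................................
264 121 ...........##........................................................
[... 312 characters left out ...]
######....................................#...
276 121 .##..#.###.#.########..................................#####........................................
279 121 #.#.##.#.#.##...#####...................................####........................................
282 121 #####.#####......#####..................................#####.......................................
285 121 ###.#.##.........#####..................................#####.......................................
288 121 .#.#..............#####.................................#####.......................................
291 121 ##................#####..................................####.......................................
```

```bash
python3 - <<'E'
from h import *
c=P("wrist")
a,b=onz(c,(139.5,271),.165)[:2],onz(c,(178.5,272.5),.165)[:2];e=b-a;print((a+b)*500,np.linalg.norm(e),np.degrees(np.arctan2(e[1],e[0]))-90)
bar=(a+b)/2;im=cv2.imread("pics/w13.png");eye(im,c,bar,-24,.165)
pre((.538,-.155),-24,.165,off=45,hz=.32)
E
```

```text
[ 539.98432057 -154.38610688] 0.0400011196126783 -27.40791988624303
bar [ 538.3 -158.5] yaw -25.3 len 50.3 n 263
TCP [ 465.3 -122.9] 320.0
t 28.55 tcp [516.6  -5.7 334. ] xyaw 154.98 zdown [-0.002  0.001 -1.   ] w 7.5 grip 61.0 F [-0.2  0.7 -1.5] j6 0.3
shift mm (tool axes) [  -3.1 -128.    14. ]
turn rad -0.018
```

```bash
python3 - <<'E'
from h import *
st()
for n,f,boxes in(("side","side0.png",{"b":(266,228,42,22),"w":(258,258,50,26),"g":(243,310,50,30),"gr":(288,186,30,18)}),("scene","scene0.png",{"b":(207,180,30,24),"w":(176,156,30,24),"g":(150,131,30,24)})):
    a=cv2.imread("pics/"+f);b=snap(n,n+"14.png")
    for k,(x,y,w,h) in boxes.items():
        t=a[y:y+h,x:x+w];s=b[y-25:y+h+25,x-25:x+w+25];r=cv2.matchTemplate(s,t,cv2.TM_CCOEFF_NORMED);_,m,_,l=cv2.minMaxLoc(r);print(n,k,l[0]-25,l[1]-25,round(m,2))
E
```

```text
t 28.55 tcp [516.6  -5.7 334. ] xyaw 154.98 zdown [-0.002  0.001 -1.   ] w 7.5 grip 61.0 F [-0.2  0.7 -1.5] j6 0.3
side b 1 5 0.82
side w 0 1 0.98
side g 0 0 0.88
side gr 0 0 1.0
scene b -5 -2 0.81
scene w 0 -1 0.87
scene g 0 0 0.77
```

```bash
python3 - <<'E'
from h import *
st();c=P("wrist");im=snap("wrist","w15.png");h=cv2.cvtColor(im,cv2.COLOR_BGR2HSV)
for r in range(255,300,2):print(r,''.join('#' if (h[r,x,1]<50 and h[r,x,2]>200) else '.' for x in range(120,200)))
E
```

```text
t 28.65 tcp [516.3  -4.1 334.9] xyaw 155.1 zdown [-0.001  0.001 -1.   ] w 7.5 grip 61.0 F [-0.5  0.1 -1.5] j6 0.3
255 ................................................................................
257 ................................................................................
259 ................................................................................
261 ....##..........................................................................
263 ...#..##.....#.................................................................#
265 .........#####...#..............................................................
267 ......#....#######..#...........................................................
269 .##..#.##############..#........................................................
271 ...#.########..###########################################......................
273 ...#######################################################......................
275 #######.#####.######################################.#####......................
277 #############..#####...........................
[... 268 characters left out ...]
....................
285 #######.........#####..................................####.....................
287 ###.##..........#####..................................####.....................
289 ###.............#####..................................#####....................
291 ##...............#####.................................#####....................
293 .................#####.................................#####....................
295 .................#####..................................####....................
297 ..................####..................................####....................
299 ..................#####.................................###.##..................
```

```bash
python3 - <<'E'
from h import *
c=P("wrist")
a,b=onz(c,(137,273),.165)[:2],onz(c,(176,273.3),.165)[:2];e=b-a;print((a+b)*500,np.linalg.norm(e),np.degrees(np.arctan2(e[1],e[0]))-90)
bar=(a+b)/2
pre(bar,-26,.165,off=45)
E
```

```text
[ 540.9553066  -156.28544952] 0.0402979854581563 -25.33626770396144
TCP [ 469.4 -121.7] 141.3
t 28.7 tcp [516.3  -3.8 335.3] xyaw 155.14 zdown [-0.001  0.001 -1.   ] w 7.5 grip 61.0 F [-0.3  0.6 -1.7] j6 0.3
shift mm (tool axes) [  -7.2 -126.8  193.9]
turn rad 0.02
```

Emit:
move_arm(targets=[[[-3, -42, 0], 0, 0], [[-4, -42, 0], 0, 0], [[0, -42, 0], 0.02, 0], [[0, 0, 0], 0, 0], [[0, 0, 0], 0, 0]])

```text
clock: 29.32
tcp_pos: [0.4699, -0.1207, 0.3358]
tool_rot: [0.707, 3.06, 0.001]
contact_force: [1.0, -0.3, -0.9]
gripper_width: 0.007
grip_force: 61.0
```

Emit:
move_arm(targets=[[[0, 0, 50], 0, 0], [[0, 0, 50], 0, 0], [[0, 0, 50], 0, 0], [[0, 0, 25], 0, 0], [[0, 0, 0], 0, 0]])

```text
clock: 29.95
tcp_pos: [0.4681, -0.1194, 0.1578]
tool_rot: [-0.704, -3.056, -0.002]
contact_force: [-0.3, -0.2, -0.9]
gripper_width: 0.0073
grip_force: 60.9
```

Emit:
move_arm(targets=[[[0, 0, 17], 0, 0], [[0, 0, 0], 0, 0], [[0, 0, 0], 0, 0], [[0, 0, 0], 0, 0], [[0, 0, 0], 0, 0]])

```text
clock: 30.58
tcp_pos: [0.4701, -0.122, 0.1441]
tool_rot: [0.71, 3.059, -0.0]
contact_force: [0.6, -0.8, -1.3]
gripper_width: 0.0071
grip_force: 61.0
```

```bash
python3 - <<'E'
from h import *
pre((.541,-.1557),-26,.165,off=20)
E
```

```text
TCP [ 491.9 -132.1] 141.3
t 30.57 tcp [ 470.1 -122.   144.1] xyaw 153.87 zdown [ 0.001 -0.    -1.   ] w 7.1 grip 61.0 F [ 0.6 -0.8 -1.3] j6 0.06
shift mm (tool axes) [-24.    0.6   2.8]
turn rad -0.002
```

Emit:
move_arm(targets=[[[-12, 0.6, 2.8], 0, 0], [[-12, 0, 0], 0, 0], [[0, 0, 0], 0, 0], [[0, 0, 0], 0, 0], [[0, 0, 0], 0, 0]])

```text
clock: 31.2
tcp_pos: [0.4913, -0.1317, 0.1407]
tool_rot: [-0.71, -3.06, -0.0]
contact_force: [0.3, 0.5, -1.5]
gripper_width: 0.0074
grip_force: 61.0
```

```bash
cat >> h.py <<'E'
def asc(f,X,w=26,hh=14):
    b=snap("side",f);u,v=proj(P("side"),X).round().astype(int);print("bar px",u,v)
    for r in range(v-hh,v+hh):
        print(r,''.join('G' if (p[2]-p[0]>90 and p[2]-p[1]<65 and p[2]<215) else ('#' if (p.max()-p.min()<25 and p.max()>100) else '.') for p in b[r,u-w:u+w].astype(int)))
E
python3 - <<'E'
from h import *
pre((.541,-.1557),-26,.165,off=20);asc("d16.png",(.541,-.1557,.165))
E
```

```text
TCP [ 491.9 -132.1] 141.3
t 31.2 tcp [ 491.3 -131.7  140.7] xyaw 153.89 zdown [-0.  0. -1.] w 7.4 grip 61.0 F [ 0.3  0.5 -1.5] j6 0.06
shift mm (tool axes) [-0.6 -0.1 -0.6]
turn rad -0.002
bar px 270 237
223 ............GGGGGGG...##...####..GGGGGG.......######
224 ............GGGGGG....##.########..GGGGG......######
225 ...........GGGGG....GG############..GGGGG.....#####.
226 ...........GGGG...GGGG#############.GGGGGGG...####..
227 ...........GGG..GGGGGG##.##########.GGGGGGGG..###...
228 ............GG..GGGGGG#############.GGGGGGGGG.##....
229 .............GG..GG.GG.############.GGGGGGGGG.##....
230 ..............###..#...############.GGGGGGGGG.#.....
231 ...........###########.############.GGGGGGGGG.#.....
232 .......#...#######################..GGGGGGG..##.....
233 .......##..####....###################.......##.....
234 .......##..###...G...##########################.....
235 .......##..###.GGGGG..##..######.....###########....
236 .......#...###..GGGGGG##..###...GGGGGG...#.###......
237 .......#...###.GGGGGGG....##.GGGGGGGGGGG....##......
238 #......##..###..GGGGGG....##.GGGGGGGGGG.#...##...#..
239 #......##..###...GGGGG....##GGGGGGGGGG.......##.....
240 .......##...##..GGGGGG...##.GGGGGGGG.........##.....
241 GGG......GG.##...GGGGG...##.GGGGGG...........###....
242 GGGGGG.GGGG.######.......##.GGGGGG....G.#....###....
243 GGGGGGGGGGG.##########..###..GGGGG...GG.......###...
244 GGGGGGGGGGG.###########.######.......GG.......####..
245 GGGGGGGGGGG..######################################.
246 GGGGGGGGGGGG.##........#......######################
247 GGGGGGGGGGGG.##.GG.G....GGGGGG.........#############
248 GGGGGGGGGGGG.##.GGGGGGGGGGGGGGGGGGGGGGGG......######
249 GGGGGGGGGGGGG##.GGGGGGGGGGGGGGGGGGGGGG.G......######
250 GGGGGGGGGGGGG##..GGGGGGGGGGGGGGGGGGG..........######
```

Emit:
move_arm(targets=[[[-6, 0, 0], 0, 0], [[-6, 0, 0], 0, 0], [[-6, 0, 0], 0, 0], [[-6, 0, 0], 0, 0], [[0, 0, 0], 0, 0]])

```text
clock: 31.88
tcp_pos: [0.5136, -0.1427, 0.1403]
tool_rot: [0.71, 3.06, -0.0]
contact_force: [-0.6, 0.6, -3.5]
gripper_width: 0.0072
grip_force: 60.9
```

```bash
python3 - <<'E'
from h import *
pre((.541,-.1557),-26,.165,off=-4);asc("d17.png",(.541,-.1557,.165))
E
```

```text
TCP [ 513.5 -142.6] 141.3
t 31.88 tcp [ 513.6 -142.7  140.3] xyaw 153.88 zdown [ 0. -0. -1.] w 7.2 grip 60.9 F [-0.6  0.6 -3.5] j6 0.06
shift mm (tool axes) [ 0.2  0.  -1. ]
turn rad -0.002
bar px 270 237
223 GGGGG...##............##...####..GGGGGG.......######
224 GGGGG..###............##.########.GGGGGG......######
225 GGGG...###...........G############.GGGGGG.....#####.
226 GGG....###...........G#############.GGGGGGG...####..
227 GGG...####.........#.G##.##########.GGGGGGGG..###...
228 GG.....###..........GG#############.GGGGGGGGG.##....
229 GG.....###...........G.############.GGGGGGGGG.##....
230 GG.....................############.GGGGGGGGG.#.....
231 GGG....................############.GGGGGGGGG.#.....
232 GGG..................#############.GGGGGGGG..##.....
233 GGGG.................################......#.##.....
234 GGGGG............#...##########################.....
235 GGGGGG...........##..###..########....##########....
236 GGGGGGG..........#...###..###...##.GGG...#.###......
237 GGGGGGG..........##..###G.##.GG.##GGGGGG....##......
238 GGGGGGG..........##..###G.##.GGG..GGGGG.#.#.##......
239 GGGGGGG..........##..###..##.GGGGGGGGG.......##.....
240 GGGGGGGG.........##..###G##..GGGGGGG.........##.....
241 GGGGGGGGG.#......#...###.##....GGG......#..#.###....
242 GGGGGGGGGG...#..##..G###.##.....GG....G.#....###....
243 GGGGGGGGGGGG.......GG######......G...GG.......###...
244 GGGGGGGGGGGGGGGGGGGGG.########.......GG.......####..
245 GGGGGGGGGGGGGGGGGGGGG.#################.##....#####.
246 GGGGGGGGGGGGGGGGGGGGG.##############################
247 GGGGGGGGGGGGGGGGGGGGG.###.....####.....#############
248 GGGGGGGGGGGGGGGGGGGGGG.#..GG......GGGGGG......######
249 GGGGGGGGGGGGGGGGGGGGGG.#.GGGGGGGGGGGGG.G......######
250 GGGGGGGGGGGGGGGGGGGGGG.#.GGGGGGGGGGG..........######
```

Emit:
move_arm(targets=[[[0, 0, 4], 0, 0], [[0, 0, 4], 0, 0], [[0, 0, 4], 0, 0], [[0, 0, 3.5], 0, 0], [[0, 0, 0], 0, 0]])

```text
clock: 32.55
tcp_pos: [0.5133, -0.1424, 0.1268]
tool_rot: [0.709, 3.059, -0.001]
contact_force: [-1.8, 1.2, 4.3]
gripper_width: 0.0076
grip_force: 62.1
```

Emit:
move_arm(targets=[[[0, 0, 0], 0, 0], [[0, 0, 0], 0, 0.15], [[0, 0, 0], 0, 0.3], [[0, 0, 0], 0, 0.3], [[0, 0, 0], 0, 0.3]])

```text
clock: 33.17
tcp_pos: [0.513, -0.1423, 0.1249]
tool_rot: [-0.71, -3.06, -0.0]
contact_force: [0.3, 0.9, -0.0]
gripper_width: 0.0256
grip_force: 0.0
```

Emit:
move_arm(targets=[[[0, 0, -10], 0, 0.3], [[0, 0, -20], 0, 0.3], [[0, 0, -40], 0, 0.3], [[0, 0, -50], 0, 0.3], [[0, 0, -50], 0, 0.3]])

```text
clock: 33.8
tcp_pos: [0.513, -0.1423, 0.2975]
tool_rot: [0.71, 3.059, -0.0]
contact_force: [0.3, 0.2, 0.0]
gripper_width: 0.0254
grip_force: 0.0
```

```bash
python3 - <<'E'
from h import *
asc("d18.png",(.541,-.1557,.165));go((.4794,.2753,.336))
E
```

```text
bar px 270 237
223 GGGGG.......GGGGGGG...##...####..GGGGGG.......######
224 GGGGGGG....GGGGGGG....##.########..GGGGG......######
225 GGGGGGGG..GGGGGG....GG############..GGGGG.....#####.
226 GGGGGGGGGGGGGGG...GGGG#############.GGGGGGG...####..
227 GGGGGGGGGGGGGG..GGGGGG##.##########.GGGGGGGG..###...
228 GGGGGGGGGGGGGG..GGGGGG#############.GGGGGGGGG.##....
229 GGGGGGGGGGGGGGG..GGGGG.############.GGGGGGGGG.##....
230 GGGGGGGGGGGG.GGGGGGGGG.############.GGGGGGGGG.#.....
231 GGGGGGG......GGGGGGGGG.############.GGGGGGGGG.#.....
232 GGGGGG.............GGGG###########..GGGGGGG..##.....
233 GGGGGG...............GG.##############.......##.....
234 GGGGGG...............GGG.######################.....
235 GGGGGG..................########......#########.....
236 GGGGGG...............###########.GGGGG...#.###......
237 GGGGGG...............###########..GGGGGG....##......
238 GGGGGG...............############.GGGGG.#...##...#..
239 GGGGGG...............###.###.####.GGGG.......##.....
240 GGGGGG...............##..##....##.GG.........##.....
241 GGGGGG...............##..##.G...#............###....
242 GGGGGG...............##..##.GGG.#.....G.#.....##....
243 GGGGGGG..............##.###..GG......GG.......###...
244 GGGGGGGGGGGG.........##.######.##....GG.......####..
245 GGGGGGGGGGGGGG.......##.###################.#######.
246 GGGGGGGGGGGGGGGGGGGG.##.......######################
247 GGGGGGGGGGGGGGGGGGGG.######............#############
248 GGGGGGGGGGGGGGGGGGGG.##########...GGGGGG......######
249 GGGGGGGGGGGGGGGGGGGG.##########...GGGG.G......######
250 GGGGGGGGGGGGGGGGGGGG..###########.GG..........######
t 33.85 tcp [ 515.  -143.3  305.4] xyaw 153.88 zdown [ 0.012 -0.005 -1.   ] w 25.6 grip 0.0 F [ 0.7 -1.6  4.7] j6 0.06
shift mm (tool axes) [215.8 360.2 -33.3]
```

Emit:
move_arm(targets=[[[0, 0, -33], 0, 0.3], [[27, 45, 0], 0, 0.3], [[27, 45, 0], 0, 0.3], [[27, 45, 0], 0, 0.3], [[27, 45, 0], 0, 0.3]])

```text
clock: 34.48
tcp_pos: [0.4952, 0.0683, 0.3289]
tool_rot: [0.71, 3.059, 0.001]
contact_force: [0.7, 0.7, -0.5]
gripper_width: 0.0255
grip_force: 0.0
```

Emit:
move_arm(targets=[[[27, 45, 0], 0, 0.3], [[27, 45, 0], 0, 0.3], [[27, 45, 0], 0, 0.3], [[27, 45, 0], 0, 0.3], [[0, 0, 0], 0, 0.3]])

```text
clock: 35.1
tcp_pos: [0.4767, 0.2792, 0.328]
tool_rot: [-0.701, -3.062, -0.001]
contact_force: [-0.7, -0.1, 0.2]
gripper_width: 0.0256
grip_force: 0.0
```

Emit:
move_arm(targets=[[[0, 0, 0], -0.18, 0.3], [[0, 0, 0], -0.18, 0.3], [[0, 0, 0], -0.18, 0.3], [[0, 0, 0], -0.18, 0.3], [[0, 0, 0], -0.18, 0.3]])

```text
clock: 35.72
tcp_pos: [0.4779, 0.2748, 0.3289]
tool_rot: [-0.699, 3.062, -0.001]
contact_force: [0.2, -0.3, 0.5]
gripper_width: 0.0256
grip_force: 0.0
```

Emit:
move_arm(targets=[[[0, 0, 0], -0.18, 0.3], [[0, 0, 0], -0.18, 0.3], [[0, 0, 0], -0.18, 0.3], [[0, 0, 0], -0.18, 0.3], [[0, 0, 0], -0.18, 0.3]])

```text
clock: 36.35
tcp_pos: [0.4779, 0.2748, 0.3289]
tool_rot: [-1.961, 2.453, -0.001]
contact_force: [-0.7, 1.1, 1.0]
gripper_width: 0.026
grip_force: 0.0
```

Emit:
move_arm(targets=[[[0, 0, 0], -0.18, 0.3], [[0, 0, 0], -0.18, 0.3], [[0, 0, 0], -0.18, 0.3], [[0, 0, 0], -0.15, 0.3], [[0, 0, 0], 0, 0.3]])

```text
clock: 36.98
tcp_pos: [0.4779, 0.275, 0.3288]
tool_rot: [-2.67, 1.656, -0.001]
contact_force: [0.5, -0.4, 0.0]
gripper_width: 0.0254
grip_force: 0.0
```

```bash
cat >> h.py <<'E'
def pegchk(f,hk):
    c=P("wrist");im=snap("wrist",f);u,v=proj(c,(*hk,.18)).round().astype(int);print("hook px",u,v)
    h=cv2.cvtColor(im,cv2.COLOR_BGR2HSV)
    for r in range(v-56,v+10,5):print(r,''.join('#' if (h[r,x,1]<40 and h[r,x,2]>140) else ('o' if (15<=h[r,x,0]<=25 and h[r,x,2]>200) else '.') for x in range(u-40,u+40)))
E
python3 - <<'E'
from h import *
go((.4794,.2753,.140),-63.5);pegchk("w19.png",(.464,.3062))
E
```

```text
t 36.98 tcp [477.9 275.  328.8] xyaw -63.61 zdown [ 0.001 -0.    -1.   ] w 25.4 grip 0.0 F [ 0.5 -0.4  0. ] j6 -1.63
shift mm (tool axes) [  0.3  -1.4 188.8]
turn rad -0.002
hook px 280 230
174 ..........................................................................o.....
179 .....................................ooooooo............................oo......
184 ..................................oo.oooooooooo....................oooo.........
189 .....................................ooooooo.......................o............
194 .............................#######.oooooooo########..............o............
199 .......................##.##########.oooooooo##############.....................
204 ...................###..##########.ooooooooo..o###########..##..................
209 ..................##..#.############.ooooooo..############.###.#.........o......
214 ...................#..##############.oooooooo##############....#.....o..........
219 ...................##....################################....##....o............
224 .....................##........####################........##...................
229 ###################################################################.............
234 ....................................###########......................#####......
239 ....................................#########..........................o........
```

Emit:
move_arm(targets=[[[0, -1, 50], 0, 0.3], [[0, 0, 50], 0, 0.3], [[0, 0, 40], 0, 0.3], [[0, 0, 25], 0, 0.3], [[0, 0, 15], 0, 0.3]])

```text
clock: 37.65
tcp_pos: [0.4778, 0.2757, 0.1465]
tool_rot: [2.669, -1.654, -0.002]
contact_force: [0.3, -1.0, -0.3]
gripper_width: 0.0254
grip_force: 0.0
```

Emit:
move_arm(targets=[[[0, 0, 8.5], 0, 0.3], [[0, 0, 0], 0, 0.3], [[0, 0, 0], 0, 0.3], [[0, 0, 0], 0, 0], [[0, 0, 0], 0, 0]])

```text
clock: 38.28
tcp_pos: [0.4793, 0.2768, 0.141]
tool_rot: [-2.67, 1.651, -0.002]
contact_force: [0.3, 0.4, 2.4]
gripper_width: 0.0072
grip_force: 61.6
```

Emit:
move_arm(targets=[[[0, 0, 0], 0, 0], [[0, 0, 0], 0, 0], [[0, 0, 0], 0, 0], [[0, 0, 0], 0, 0], [[0, 0, 0], 0, 0]])

```text
clock: 38.9
tcp_pos: [0.4793, 0.2768, 0.1408]
tool_rot: [-2.67, 1.651, -0.002]
contact_force: [1.4, 0.6, 5.4]
gripper_width: 0.0073
grip_force: 62.0
```

Emit:
move_arm(targets=[[[0, 0, -8], 0, 0], [[0, 0, -8], 0, 0], [[0, 0, 0], 0, 0], [[0, 10, 0], 0, 0], [[0, 10, 0], 0, 0]])

```text
clock: 39.52
tcp_pos: [0.4595, 0.267, 0.1551]
tool_rot: [2.671, -1.651, -0.001]
contact_force: [0.2, -0.7, -0.8]
gripper_width: 0.0074
grip_force: 61.1
```

Emit:
move_arm(targets=[[[0, 10, 0], 0, 0], [[0, 15, 0], 0, 0], [[0, 15, 0], 0, 0], [[0, 10, 0], 0, 0], [[0, 0, 0], 0, 0]])

```text
clock: 40.15
tcp_pos: [0.4153, 0.2449, 0.1559]
tool_rot: [-2.672, 1.652, -0.0]
contact_force: [0.5, 0.2, -0.7]
gripper_width: 0.0072
grip_force: 61.2
```

Emit:
move_arm(targets=[[[0, 0, -40], 0, 0], [[0, 0, -50], 0, 0], [[0, 0, -50], 0, 0], [[0, 0, -40], 0, 0], [[0, 0, 0], 0, 0]])

```text
clock: 40.78
tcp_pos: [0.4178, 0.2459, 0.3398]
tool_rot: [-2.666, 1.648, -0.008]
contact_force: [0.1, 0.2, -1.5]
gripper_width: 0.0067
grip_force: 61.2
```

Emit:
move_arm(targets=[[[0, 0, 0], 0.18, 0], [[0, 0, 0], 0.18, 0], [[0, 0, 0], 0.18, 0], [[0, 0, 0], 0.18, 0], [[0, 0, 0], 0.18, 0]])

```text
clock: 41.4
tcp_pos: [0.4158, 0.2451, 0.3338]
tool_rot: [1.678, -2.653, -0.001]
contact_force: [0.1, 0.0, 0.0]
gripper_width: 0.0073
grip_force: 61.3
```

Emit:
move_arm(targets=[[[0, 0, 0], 0.18, 0], [[0, 0, 0], 0.18, 0], [[0, 0, 0], 0.18, 0], [[0, 0, 0], 0.18, 0], [[0, 0, 0], 0.18, 0]])

```text
clock: 42.02
tcp_pos: [0.4158, 0.2451, 0.3338]
tool_rot: [0.357, -3.119, 0.001]
contact_force: [0.3, 0.1, 0.1]
gripper_width: 0.0076
grip_force: 61.3
```

Emit:
move_arm(targets=[[[0, 0, 0], 0.18, 0], [[0, 0, 0], 0.18, 0], [[0, 0, 0], 0.18, 0], [[0, 0, 0], 0.079, 0], [[0, 0, 0], 0, 0]])

```text
clock: 42.65
tcp_pos: [0.4157, 0.2451, 0.3341]
tool_rot: [-0.599, -3.082, 0.002]
contact_force: [-1.1, -0.2, -0.9]
gripper_width: 0.0072
grip_force: 61.2
```

Emit:
move_arm(targets=[[[-22, -40.5, 0], 0, 0], [[-22, -40.5, 0], 0, 0], [[-22, -40.5, 0], 0, 0], [[-22, -40.5, 0], 0, 0], [[-22, -40.5, 0], 0, 0]])

```text
clock: 43.28
tcp_pos: [0.4418, 0.0147, 0.3348]
tool_rot: [-0.598, -3.083, -0.0]
contact_force: [1.5, -0.4, -0.8]
gripper_width: 0.007
grip_force: 61.1
```

Emit:
move_arm(targets=[[[-22, -40.5, 0], 0, 0], [[-22, -40.5, 0], 0, 0], [[-22, -40.5, 0], 0, 0], [[0, 0, 0], 0, 0], [[0, 0, 0], 0, 0]])

```text
clock: 43.9
tcp_pos: [0.4572, -0.121, 0.335]
tool_rot: [-0.6, -3.082, -0.001]
contact_force: [-0.2, 0.2, -0.8]
gripper_width: 0.0074
grip_force: 61.2
```

Emit:
move_arm(targets=[[[0, 0, 0], 0, 0], [[0, 0, 0], 0, 0], [[0, 0, 0], 0, 0], [[0, 0, 0], 0, 0], [[0, 0, 0], 0, 0]])

```text
clock: 44.52
tcp_pos: [0.4574, -0.1211, 0.3358]
tool_rot: [0.6, 3.084, -0.0]
contact_force: [-0.1, -0.3, -0.8]
gripper_width: 0.0078
grip_force: 61.2
```

```bash
cat >> h.py <<'E'
def eyeasc(f,X):
    c=P("wrist");im=snap("wrist",f);u,v=proj(c,X).round().astype(int);h=cv2.cvtColor(im,cv2.COLOR_BGR2HSV);x0=max(0,u-45);print("pred",u,v,"col0",x0)
    for r in range(v-20,v+24,2):print(r,''.join('#' if (h[r,x,1]<50 and h[r,x,2]>200) else '.' for x in range(x0,u+45)))
def cor(a,b,z):
    c=P("wrist");a,b=onz(c,a,z)[:2],onz(c,b,z)[:2];e=b-a;print("bar",((a+b)*500).round(1),"len",np.linalg.norm(e).round(4),"yaw",np.degrees(np.arctan2(e[1],e[0]))-90)
E
python3 - <<'E'
from h import *
st();eyeasc("w20.png",(.4904,-.259,.18));eyeasc("w20b.png",(.42,-.394,.18))
E
```

```text
t 44.52 tcp [ 457.4 -121.1  335.8] xyaw 157.97 zdown [ 0. -0. -1.] w 7.8 grip 61.2 F [-0.1 -0.3 -0.8] j6 -0.02
pred 164 275 col0 119
255 ..........................................................................................
257 ..........................................................................................
259 ..........................................................................................
261 ..........................................................................................
263 ..........................................................................................
265 ..........................................................................................
267 ..........................................................................................
269 ..........................................................................................
271 ..........................................................................................
273 .........................###########################################......................
275 .............
[... 1716 characters left out ...]
....
262 .....................................................
264 ...............................##....................
266 ...............................##....................
268 .............................#####...................
270 ................................###..................
272 ..............................#####..................
274 ...............................#####.................
276 ...............................######................
278 ................................#####................
280 .................................#####...............
282 .................................######..............
284 ..................................######.............
```

```bash
python3 - <<'E'
from h import *
cor((144.5,275.3),(185.7,275.3),.18)
pre((.4904,-.259),-22,.18,off=45)
E
```

```text
bar [ 490.7 -257.8] len 0.0408 yaw -22.028425813723715
TCP [ 416.6 -229.5] 156.3
t 44.62 tcp [ 457.4 -121.2  335.7] xyaw 157.96 zdown [-0.  0. -1.] w 7.0 grip 61.2 F [ 0.6  0.3 -0.6] j6 -0.02
shift mm (tool axes) [  -2.8 -115.7  179.4]
turn rad -0.001
```

Emit:
move_arm(targets=[[[-1, -40, 0], 0, 0], [[-1, -40, 0], 0, 0], [[-0.8, -35, 0], 0, 0], [[0, 0, 0], 0, 0], [[0, 0, 0], 0, 0]])

```text
clock: 45.25
tcp_pos: [0.4168, -0.2286, 0.3357]
tool_rot: [-0.601, -3.083, -0.001]
contact_force: [0.4, -0.6, -1.2]
gripper_width: 0.0072
grip_force: 61.1
```

Emit:
move_arm(targets=[[[0, 0, 50], 0, 0], [[0, 0, 50], 0, 0], [[0, 0, 50], 0, 0], [[0, 0, 29.4], 0, 0], [[0, 0, 0], 0, 0]])

```text
clock: 45.88
tcp_pos: [0.4152, -0.2263, 0.1533]
tool_rot: [-0.597, -3.078, -0.005]
contact_force: [-0.6, -0.2, -0.5]
gripper_width: 0.0073
grip_force: 61.0
```

Emit:
move_arm(targets=[[[-13, 0, 0], 0, 0], [[-12, 0, 0], 0, 0], [[0, 0, 0], 0, 0], [[0, 0, 0], 0, 0], [[0, 0, 0], 0, 0]])

```text
clock: 46.5
tcp_pos: [0.4399, -0.2383, 0.1565]
tool_rot: [-0.601, -3.084, 0.0]
contact_force: [-0.3, -0.5, -1.2]
gripper_width: 0.0072
grip_force: 61.1
```

```bash
python3 - <<'E'
from h import *
pre((.4906,-.2583),-22,.18,off=20);asc("d21.png",(.4906,-.2583,.18))
E
```

```text
TCP [ 440.  -238.2] 156.3
t 46.5 tcp [ 439.9 -238.3  156.5] xyaw 157.95 zdown [-0. -0. -1.] w 7.2 grip 61.1 F [-0.3 -0.5 -1.2] j6 -0.25
shift mm (tool axes) [0.  0.1 0.2]
turn rad -0.001
bar px 260 268
254 ..........GGGGGGGGGGGGGGGGGGGGG##.GGGGGGGGGG........
255 ..........GGGGGGGGGGGGGGGGGGGGG##.GGGGGGGGGGG.......
256 .........GGGGGGGGGGGGGGGGGGGGGG##.GGGGGGGGGGGG......
257 .........GGGGGGGGGGGGGGGGGGGGGG##.GGGGGGGGGGGGG.....
258 .........GGGGGGGGGGGGGGGGGGGGGG##.GGGG..GGGGGGGG....
259 ..........GGGGG.GGGGGGGGGGGGGGG.#.G.#####..GGGGGG...
260 ..........G..###G...GGGGGGGGGGG.###########.GGGGGG..
261 ..........######.####.GGGGG.....############..GGGGGG
262 .........##############.GG.##################...GGGG
263 .........##############.GG.########################.
264 ......#..#####....#####.GG.##...####################
265 ......#..###..GGGG..###.GG.##GGG##############...###
266 ......#..###.GGGGGGG..#.GG##.GG.#############.G.G...
267 .....##...##.GGGGGGGG.#.G.##.GG.#############.GGGGGG
268 .....###..##.GGGGGGGG...G.##.GGG#############.GGGGGG
269 ......#...###GGGGGGGG...G.##.GGG.############.GGGGGG
270 ......##..###GGGGGGGG...G.##.GGG.############GGGGGG.
271 ......#...###.GGGGGGGG..G.##GGGGG.##########.GGGGGG.
272 .....##...###......GGG..G##.GGGGGG.#######..GGGGGG..
273 GGG.....G.###########....##.GGGGGGG..####..GGGGGGG..
274 GGGGGGGGG.###########....##...GGGGGG....GGGGGGGGGG..
275 GGGGGGGGGG############.##########.........GGGGGGG..#
276 GGGGGGGGGG.#############.####################.....##
277 GGGGGGGGGG.##...........G......#####################
278 GGGGGGGGGG.##.GGGGGGGG..GGGGGG............##########
279 GGGGGGGGGG.#..GGG..#####...GGGGGGGGGGGGGGG.......###
280 ..........##..G.###########..GGGGGGGGGGGGGGGGGGG..##
281 ..........##..###############.GGGGGGGGGGGGGGGGGG..##
```

Emit:
move_arm(targets=[[[-6, 0, 0], 0, 0], [[-6, 0, 0], 0, 0], [[-6, 0, 0], 0, 0], [[-6, 0, 0], 0, 0], [[0, 0, 0], 0, 0]])

```text
clock: 47.18
tcp_pos: [0.4627, -0.2475, 0.1559]
tool_rot: [-0.6, -3.084, -0.0]
contact_force: [-0.2, -0.1, -1.7]
gripper_width: 0.0073
grip_force: 61.1
```

```bash
python3 - <<'E'
from h import *
pre((.4906,-.2583),-22,.18,off=-4);asc("d22.png",(.4906,-.2583,.18),20,12)
E
```

```text
TCP [ 462.2 -247.2] 156.3
t 47.17 tcp [ 462.7 -247.5  155.9] xyaw 157.96 zdown [-0.  0. -1.] w 7.3 grip 61.1 F [-0.2 -0.1 -1.7] j6 -0.23
shift mm (tool axes) [ 0.6  0.1 -0.4]
turn rad -0.001
bar px 260 268
256 ..............GGGGGGGGGGG##.GGGGGGGGGGGG
257 ###...........GGGGGGGGGGG##.GGGGGGGGGGGG
258 ###..........GGGGGGGGGGGG##.GGGG..GGGGGG
259 ####..........GGGGGGGGGGG.#.G.#####..GGG
260 ####...........GGGGGGGGGG.#.#########..G
261 ####...........G...#..#...############..
262 ####...........########################.
263 .##...........##########################
264 ..............##########################
265 ..............#####..###################
266 ..............###..G###..##############.
267 ...........#..###.G.##.G..#############.
268 ..#.......##..###.G.##.GGG#############.
269 ..#.......##..###...##.GGG.############.
270 ..#.......##..###...##..GG.############.
271 ..........##..###.G.##...GG.##########.G
272 G..#......##...##.G###.....G.#######..GG
273 GG........##.G.##..##.......G..####..GGG
274 GGG..G......GG.########......G.....GGGGG
275 GGGGGG.GGGGGGG.############.#.......GGGG
276 GGGGGGGGGGGGGG.########################.
277 GGGGGGGGGGGGGG.#########################
278 GGGGGGGGGGGGGG.##..........#........####
279 GGGGGGGGGGGGGG.##.GGGGGGGG..GGGGGGGG....
```

Emit:
move_arm(targets=[[[0, 0, 4], 0, 0], [[0, 0, 4], 0, 0], [[0, 0, 4], 0, 0], [[0, 0, 3.5], 0, 0], [[0, 0, 0], 0, 0]])

```text
clock: 47.85
tcp_pos: [0.4623, -0.2474, 0.1413]
tool_rot: [0.601, 3.083, -0.001]
contact_force: [0.0, 0.4, 1.7]
gripper_width: 0.0074
grip_force: 61.8
```

Emit:
move_arm(targets=[[[0, 0, 0], 0, 0], [[0, 0, 0], 0, 0.15], [[0, 0, 0], 0, 0.3], [[0, 0, 0], 0, 0.3], [[0, 0, 0], 0, 0.3]])

```text
clock: 48.48
tcp_pos: [0.4622, -0.2473, 0.1407]
tool_rot: [-0.601, -3.084, -0.0]
contact_force: [-0.8, -0.7, -0.3]
gripper_width: 0.0255
grip_force: 0.0
```

Emit:
move_arm(targets=[[[0, 0, -10], 0, 0.3], [[0, 0, -20], 0, 0.3], [[0, 0, -40], 0, 0.3], [[0, 0, -50], 0, 0.3], [[0, 0, -50], 0, 0.3]])

```text
clock: 49.1
tcp_pos: [0.4621, -0.2472, 0.3131]
tool_rot: [0.601, 3.083, -0.001]
contact_force: [-0.1, -0.1, 0.5]
gripper_width: 0.0254
grip_force: 0.0
```

```bash
python3 - <<'E'
from h import *
asc("d23.png",(.4906,-.2583,.18),20,12);go((.439,.3566,.336),-63.5)
E
```

```text
bar px 260 268
256 ...GGGGGGGGGGGGGGGGGGGGGG##.GGGGGGGGGGGG
257 ...GGGGGGGGGGGGGGGGGGGGGG##.GGGGGGGGGGGG
258 ...GGGGGGGGGGGGGGGGGGGGGG##.GGGG..GGGGGG
259 ..GGGGGGGGGGGGGGGGGGGGGGG.#.G.#####..GGG
260 .GGGGGGGGGGGGGGGGGGGGGGGG.#.#########..G
261 GGGGGGGGGGGGGGGGGGGGG.....############..
262 ......GGGGGGGGGGGGGG.##################.
263 ..............GGGGGG.###################
264 ...............GGGGG.##...##############
265 ...............GG...###.GG##############
266 ................########..#############.
267 ..............#########################.
268 ..............#########################.
269 ..............#########################.
270 ..............###...##..###############.
271 ..............###.G.##....############.G
272 ..............###GG###GGG.##.#######..GG
273 ..............###G.##.GGGG.....####..GGG
274 ..............###G.##...G...GG.....GGGGG
275 G.............###G.#########........GGGG
276 GGG..G..G.....###G.####################.
277 GGGGGGGGGGGGG.###........###############
278 GGGGGGGGGGGGG.###########...........####
279 GGGGGGGGGGGGG.############..GGGGGGGG....
t 49.15 tcp [ 463.8 -248.5  320.8] xyaw 157.95 zdown [ 0.011 -0.008 -1.   ] w 25.7 grip 0.0 F [ 1.1 -0.7  4.4] j6 -0.23
shift mm (tool axes) [249.9 551.5 -20.2]
turn rad -2.418
```

Emit:
move_arm(targets=[[[0, 0, -20], 0, 0.3], [[25, 55, 0], 0, 0.3], [[25, 55, 0], 0, 0.3], [[25, 55, 0], 0, 0.3], [[25, 55, 0], 0, 0.3]])

```text
clock: 49.78
tcp_pos: [0.4519, -0.0041, 0.3315]
tool_rot: [0.601, 3.082, 0.0]
contact_force: [0.8, 0.0, -0.2]
gripper_width: 0.0257
grip_force: 0.0
```

Emit:
move_arm(targets=[[[25, 55, 0], 0, 0.3], [[25, 55, 0], 0, 0.3], [[25, 55, 0], 0, 0.3], [[25, 55, 0], 0, 0.3], [[25, 55, 0], 0, 0.3]])

```text
clock: 50.4
tcp_pos: [0.4392, 0.298, 0.3317]
tool_rot: [0.6, 3.082, 0.001]
contact_force: [0.8, 0.4, 0.1]
gripper_width: 0.0254
grip_force: 0.0
```

Emit:
move_arm(targets=[[[25, 56, 0], 0, 0.3], [[0, 0, 0], -0.18, 0.3], [[0, 0, 0], -0.18, 0.3], [[0, 0, 0], -0.18, 0.3], [[0, 0, 0], -0.18, 0.3]])

```text
clock: 51.02
tcp_pos: [0.4374, 0.3575, 0.3314]
tool_rot: [-0.534, 3.095, 0.001]
contact_force: [-0.2, 0.9, -0.3]
gripper_width: 0.0256
grip_force: 0.0
```

Emit:
move_arm(targets=[[[0, 0, 0], -0.18, 0.3], [[0, 0, 0], -0.18, 0.3], [[0, 0, 0], -0.18, 0.3], [[0, 0, 0], -0.18, 0.3], [[0, 0, 0], -0.18, 0.3]])

```text
clock: 51.65
tcp_pos: [0.4374, 0.3573, 0.3314]
tool_rot: [-1.826, 2.555, -0.0]
contact_force: [-0.4, -0.4, -0.4]
gripper_width: 0.0256
grip_force: 0.0
```

Emit:
move_arm(targets=[[[0, 0, 0], -0.18, 0.3], [[0, 0, 0], -0.18, 0.3], [[0, 0, 0], -0.18, 0.3], [[0, 0, 0], -0.18, 0.3], [[0, 0, 0], -0.078, 0.3]])

```text
clock: 52.28
tcp_pos: [0.4374, 0.3573, 0.3314]
tool_rot: [-2.673, 1.649, -0.001]
contact_force: [0.2, -0.4, -0.9]
gripper_width: 0.0255
grip_force: 0.0
```

Emit:
move_arm(targets=[[[0, 0, 0], 0, 0.3], [[0, 0, 0], 0, 0.3], [[0, 0, 0], 0, 0.3], [[0, 0, 0], 0, 0.3], [[0, 0, 0], 0, 0.3]])

```text
clock: 52.9
tcp_pos: [0.4373, 0.3572, 0.3308]
tool_rot: [2.671, -1.654, -0.0]
contact_force: [0.5, 0.0, -0.1]
gripper_width: 0.0259
grip_force: 0.0
```

```bash
python3 - <<'E'
from h import *
go((.439,.3566,.140),-63.5);pegchk("w24.png",(.4236,.3875))
E
```

```text
t 52.9 tcp [437.3 357.2 330.8] xyaw -63.52 zdown [-0. -0. -1.] w 25.9 grip 0.0 F [ 0.5  0.  -0.1] j6 -1.47
shift mm (tool axes) [  1.3  -1.2 190.8]
turn rad -0.0
hook px 280 229
173 ................................................................................
178 .....................................ooooooo....................................
183 .....................................ooooooo..o.................................
188 .....................................oooooooo......................o............
193 ...........................#########ooooooooo##########........................o
198 ......................###.##########.ooooooo..##############........oo......oooo
203 ...................###..############..oooooo..############..###.........oooooooo
208 ..................##.#..############.oooooooo.############.##.##.....ooooooooooo
213 ..................##...###############oooooo###############...##...ooooooooooo..
218 ....................##....###############################....##....oooooooo.....
223 ............o.........o#.........#################........##oooooooooooo........
228 #####################################........######################..#####......
233 .....................................########...........ooooooooo.o.............
238 ........o............................########o........oooooooo.o................
```

Emit:
move_arm(targets=[[[1, -1, 50], 0, 0.3], [[0, 0, 50], 0, 0.3], [[0, 0, 40], 0, 0.3], [[0, 0, 25], 0, 0.3], [[0, 0, 15], 0, 0.3]])

```text
clock: 53.58
tcp_pos: [0.4378, 0.3563, 0.1489]
tool_rot: [2.669, -1.652, -0.002]
contact_force: [-0.4, -0.7, 0.9]
gripper_width: 0.0251
grip_force: 0.0
```

Emit:
move_arm(targets=[[[0, 0, 10.5], 0, 0.3], [[0, 0, 0], 0, 0.3], [[0, 0, 0], 0, 0.3], [[0, 0, 0], 0, 0], [[0, 0, 0], 0, 0]])

```text
clock: 54.2
tcp_pos: [0.4395, 0.3573, 0.1416]
tool_rot: [-2.669, 1.652, -0.002]
contact_force: [0.3, 0.5, 2.1]
gripper_width: 0.0074
grip_force: 61.8
```

Emit:
move_arm(targets=[[[0, 0, 0], 0, 0], [[0, 0, 0], 0, 0], [[0, 0, 0], 0, 0], [[0, 0, 0], 0, 0], [[0, 0, 0], 0, 0]])

```text
clock: 54.82
tcp_pos: [0.4394, 0.3573, 0.1415]
tool_rot: [-2.669, 1.652, -0.002]
contact_force: [1.0, -0.4, 5.7]
gripper_width: 0.0071
grip_force: 62.2
```

Emit:
move_arm(targets=[[[0, 0, -8], 0, 0], [[0, 0, -8], 0, 0], [[0, 0, 0], 0, 0], [[0, 10, 0], 0, 0], [[0, 10, 0], 0, 0]])

```text
clock: 55.45
tcp_pos: [0.4197, 0.3473, 0.1557]
tool_rot: [2.67, -1.652, -0.001]
contact_force: [0.1, -0.1, -1.7]
gripper_width: 0.0071
grip_force: 61.3
```

Emit:
move_arm(targets=[[[0, 10, 0], 0, 0], [[0, 15, 0], 0, 0], [[0, 15, 0], 0, 0], [[0, 10, 0], 0, 0], [[0, 0, 0], 0, 0]])

```text
clock: 56.08
tcp_pos: [0.3755, 0.3254, 0.1565]
tool_rot: [-2.671, 1.653, -0.0]
contact_force: [-1.0, -0.4, -0.4]
gripper_width: 0.0069
grip_force: 61.4
```

Emit:
move_arm(targets=[[[0, 0, -40], 0, 0], [[0, 0, -50], 0, 0], [[0, 0, -50], 0, 0], [[0, 0, -40], 0, 0], [[0, 0, 0], 0, 0]])

```text
clock: 56.7
tcp_pos: [0.3778, 0.3267, 0.3405]
tool_rot: [-2.665, 1.649, -0.006]
contact_force: [0.5, -0.2, -1.6]
gripper_width: 0.0074
grip_force: 61.4
```

Emit:
move_arm(targets=[[[0, 0, 0], 0.18, 0], [[0, 0, 0], 0.18, 0], [[0, 0, 0], 0.18, 0], [[0, 0, 0], 0.18, 0], [[0, 0, 0], 0.18, 0]])

```text
clock: 57.32
tcp_pos: [0.376, 0.3255, 0.3344]
tool_rot: [1.677, -2.654, 0.0]
contact_force: [0.3, 0.2, -0.3]
gripper_width: 0.0074
grip_force: 61.5
```

Emit:
move_arm(targets=[[[0, 0, 0], 0.18, 0], [[0, 0, 0], 0.18, 0], [[0, 0, 0], 0.18, 0], [[0, 0, 0], 0.18, 0], [[0, 0, 0], 0.18, 0]])

```text
clock: 57.95
tcp_pos: [0.376, 0.3255, 0.3344]
tool_rot: [0.356, -3.119, 0.002]
contact_force: [0.3, -0.2, -2.2]
gripper_width: 0.0071
grip_force: 61.5
```

Emit:
move_arm(targets=[[[0, 0, 0], 0.18, 0], [[0, 0, 0], 0.18, 0], [[0, 0, 0], 0.119, 0], [[-12.5, -52, 0], 0, 0], [[-12.5, -52, 0], 0, 0]])

```text
clock: 58.58
tcp_pos: [0.3748, 0.2177, 0.3341]
tool_rot: [-0.382, -3.116, 0.003]
contact_force: [1.3, -1.0, -0.3]
gripper_width: 0.0072
grip_force: 61.3
```

Emit:
move_arm(targets=[[[-12.5, -52, 0], 0, 0], [[-12.5, -52, 0], 0, 0], [[-12.5, -52, 0], 0, 0], [[-12.5, -52, 0], 0, 0], [[-12.5, -52, 0], 0, 0]])

```text
clock: 59.2
tcp_pos: [0.3721, -0.0504, 0.3347]
tool_rot: [-0.385, -3.117, -0.001]
contact_force: [0.6, -0.7, -1.0]
gripper_width: 0.0077
grip_force: 61.3
```

Emit:
move_arm(targets=[[[-12.5, -52, 0], 0, 0], [[-12.5, -52, 0], 0, 0], [[-12.5, -52, 0], 0, 0], [[-12.5, -52, 0], 0, 0], [[0, 0, 0], 0, 0]])

```text
clock: 59.82
tcp_pos: [0.3695, -0.2658, 0.333]
tool_rot: [-0.393, -3.113, -0.003]
contact_force: [0.1, 0.4, -1.0]
gripper_width: 0.0074
grip_force: 61.3
```

Emit:
move_arm(targets=[[[0, 0, 0], 0, 0], [[0, 0, 0], 0, 0], [[0, 0, 0], 0, 0], [[0, 0, 0], 0, 0], [[0, 0, 0], 0, 0]])

```text
clock: 60.45
tcp_pos: [0.3703, -0.2623, 0.3365]
tool_rot: [0.384, 3.118, -0.0]
contact_force: [0.1, -1.0, -1.4]
gripper_width: 0.0073
grip_force: 61.3
```

```bash
python3 - <<'E'
from h import *
st();eyeasc("w25.png",(.42,-.394,.18))
E
```

```text
t 60.45 tcp [ 370.3 -262.3  336.5] xyaw 165.96 zdown [ 0. -0. -1.] w 7.3 grip 61.3 F [ 0.1 -1.  -1.4] j6 -0.52
pred 163 273 col0 118
253 ..........................................................................................
255 ..........................................................................................
257 ..........................................................................................
259 ..........................................................................................
261 ..........................................................................................
263 ..........................................................................................
265 ..........................................................................................
267 ..........................................................................................
269 ..........................................................................................
271 .........................###########################################......................
273 .............
[... 422 characters left out ...]
...................................
283 .........................#####............................................................
285 ..........................................................................................
287 ..........................#...............................................................
289 ..........................................................................................
291 ..........................................................................................
293 ..........................................................................................
295 ..........................................................................................
```

```bash
python3 - <<'E'
from h import *
cor((144.3,273.3),(185.5,273.3),.18)
pre((.420,-.3935),-14,.18,off=45)
E
```

```text
bar [ 420.7 -392.9] len 0.0408 yaw -14.032313615898502
TCP [ 342.8 -374.6] 156.3
t 60.5 tcp [ 370.3 -262.5  336.5] xyaw 165.95 zdown [ 0. -0. -1.] w 7.0 grip 61.3 F [ 0.3 -0.1 -1. ] j6 -0.52
shift mm (tool axes) [  -0.5 -115.4  180.2]
turn rad -0.001
```

Emit:
move_arm(targets=[[[-1, -40, 0], 0, 0], [[0, -40, 0], 0, 0], [[0, -35, 0], 0, 0], [[0, 0, 0], 0, 0], [[0, 0, 0], 0, 0]])

```text
clock: 61.12
tcp_pos: [0.3432, -0.374, 0.3363]
tool_rot: [-0.385, -3.118, -0.001]
contact_force: [-0.7, -0.7, -1.1]
gripper_width: 0.0071
grip_force: 61.4
```

Emit:
move_arm(targets=[[[0, 0, 50], 0, 0], [[0, 0, 50], 0, 0], [[0, 0, 50], 0, 0], [[0, 0, 29.4], 0, 0], [[0, 0, 0], 0, 0]])

```text
clock: 61.75
tcp_pos: [0.3423, -0.3714, 0.1541]
tool_rot: [-0.382, -3.114, -0.008]
contact_force: [0.1, 0.2, 0.0]
gripper_width: 0.0072
grip_force: 61.3
```

Emit:
move_arm(targets=[[[-13, 0, 0], 0, 0], [[-12, 0, 0], 0, 0], [[0, 0, 0], 0, 0], [[0, 0, 0], 0, 0], [[0, 0, 0], 0, 0]])

```text
clock: 62.38
tcp_pos: [0.3674, -0.3806, 0.1571]
tool_rot: [-0.385, -3.118, 0.0]
contact_force: [0.8, -0.6, -0.3]
gripper_width: 0.0073
grip_force: 61.3
```

```bash
python3 - <<'E'
from h import *
pre((.4206,-.393),-14,.18,off=20,H=(-34.5,.3,-38.8));asc("d26.png",(.4206,-.393,.18))
E
```

```text
TCP [ 367.6 -380.1] 157.2
t 62.38 tcp [ 367.4 -380.6  157.1] xyaw 165.91 zdown [-0. -0. -1.] w 7.3 grip 61.3 F [ 0.8 -0.6 -0.3] j6 -0.68
shift mm (tool axes) [-0.2  0.6 -0.1]
turn rad -0.002
bar px 243 323
309 .................................GGGGGGGGGGGGGGGGGGG
310 .................................GGGGGGGGGGGGGGGGGGG
311 .................................GGGGGGGGGGGGGGGGGGG
312 .................................GGGGGGGGGGGGGGGGGGG
313 ................................GGGGGGGGGGGGGGGGGGGG
314 ................................GGGGGGGGG...........
315 ..........................##########################
316 ..........................##########################
317 ......#....###.#####......##########################
318 ......#.##############....###...........GG..GG..G...
319 ......#################..###.....GGGGGGGGGGGGGGGGGGG
320 ......#################..###....GGGGGGGGGGGGGGGGGGGG
321 .......#######.########..###....GGGGGGGGGGGGGGGGGGGG
322 .......#####......#####..###....GGGGGGGGGGGGGGGGGGGG
323 ...#...###..........###..###...GGGGGGGGGGGGGGGGGGGGG
324 .......###..........#.#..###....GGGGGGGGGGGGGGGGGGGG
325 ....#..####..............###...GGGGGGGGGGGGGGGGGGGGG
326 ....#..####..............###...GGGGGGGGGGGGGGGGGGGGG
327 ...##..####..............###....GGGGGGGGGGGGGGGGGGGG
328 ...##..####..............###...GGGGGGGGGGGGGGGGGGGGG
329 ...##..##############..#.###...GGGGGGGGGGGGGGGGGGGG.
330 ...###.##############..#.###...GGGGGGGGGGGGGGGGGGGG.
331 ...##...#############..#.###........................
332 ........################.###########################
333 ........############################################
334 ........###....##########################...........
335 ........###...###############......G.GG..GGGGGGGGGG.
336 ........###..#################.GGGGGGGGGGGGGGGGGGGG.
```

Emit:
move_arm(targets=[[[-6, 0, 0], 0, 0], [[-6, 0, 0], 0, 0], [[-6, 0, 0], 0, 0], [[-6, 0, 0], 0, 0], [[0, 0, 0], 0, 0]])

```text
clock: 63.05
tcp_pos: [0.3912, -0.3864, 0.1565]
tool_rot: [-0.384, -3.118, -0.001]
contact_force: [-0.4, -0.1, -2.3]
gripper_width: 0.0075
grip_force: 61.3
```

```bash
python3 - <<'E'
from h import *
pre((.4206,-.393),-14,.18,off=-4,H=(-34.5,.3,-38.8));asc("d27.png",(.4206,-.393,.18),20,12)
E
```

```text
TCP [ 390.9 -385.9] 157.2
t 63.05 tcp [ 391.2 -386.4  156.5] xyaw 165.95 zdown [ 0.  0. -1.] w 7.5 grip 61.3 F [-0.4 -0.1 -2.3] j6 -0.66
shift mm (tool axes) [ 0.4  0.4 -0.7]
turn rad -0.001
bar px 243 323
311 ...........................GGGGGGGGGGGGG
312 ###........................GGGGGGGGGGGGG
313 ###.......................GGGGGGGGGGGGGG
314 ###.......................GGGGGGGGG.....
315 ###.................####################
316 ###................#####################
317 ###..............#######################
318 ###..........###############......GG..GG
319 ###..........###############.GGGGGGGGGGG
320 ###..........################GGGGGGGGGGG
321 ###..........################GGGGGGGGGGG
322 ###..........#####.###...####GGGGGGGGGGG
323 ..........#..####..###.....##GGGGGGGGGGG
324 .............####..###.......GGGGGGGGGGG
325 .............####..###...GGGGGGGGGGGGGGG
326 ###..........####...##....GGGGGGGGGGGGGG
327 ..........#..####..###......GGGGGGGGGGGG
328 ..........#..####..###......G.GGGGGGGGGG
329 #........##############.......GGGGGGGGGG
330 ##.......###.############.....GGGGGGGGGG
331 ##.......##..#############..............
332 ..............##########################
333 ..............##########################
334 ..............###...###############.....
```

Emit:
move_arm(targets=[[[0, 0, 4], 0, 0], [[0, 0, 4], 0, 0], [[0, 0, 4], 0, 0], [[0, 0, 3.5], 0, 0], [[0, 0, 0], 0, 0]])

```text
clock: 63.72
tcp_pos: [0.3908, -0.3864, 0.1419]
tool_rot: [0.385, 3.117, -0.001]
contact_force: [-0.7, 0.9, 0.6]
gripper_width: 0.0072
grip_force: 61.8
```

Emit:
move_arm(targets=[[[0, 0, 0], 0, 0], [[0, 0, 0], 0, 0.15], [[0, 0, 0], 0, 0.3], [[0, 0, 0], 0, 0.3], [[0, 0, 0], 0, 0.3]])

```text
clock: 64.35
tcp_pos: [0.3907, -0.3864, 0.1413]
tool_rot: [-0.385, -3.118, -0.0]
contact_force: [-0.5, -0.1, 0.2]
gripper_width: 0.0257
grip_force: 0.0
```

Emit:
move_arm(targets=[[[0, 0, -10], 0, 0.3], [[0, 0, -20], 0, 0.3], [[0, 0, -40], 0, 0.3], [[0, 0, -50], 0, 0.3], [[0, 0, -50], 0, 0.3]])

```text
clock: 64.97
tcp_pos: [0.3906, -0.3863, 0.3137]
tool_rot: [0.385, 3.117, -0.001]
contact_force: [1.3, -0.6, 0.7]
gripper_width: 0.0254
grip_force: 0.0
```

Emit:
move_arm(targets=[[[30, 30, 0], 0, 0.3], [[30, 40, 0], 0, 0.3], [[0, 50, 0], 0, 0.3], [[0, 50, 0], 0, 0.3], [[0, 50, 0], 0, 0.3]])

```text
clock: 65.6
tcp_pos: [0.3862, -0.1571, 0.3125]
tool_rot: [0.386, 3.116, -0.001]
contact_force: [0.6, 0.1, -0.5]
gripper_width: 0.0259
grip_force: 0.0
```

Emit:
move_arm(targets=[[[0, 50, 0], 0, 0.3], [[0, 50, 0], 0, 0.3], [[0, 0, 0], 0, 0.3], [[0, 0, 0], 0, 0.3], [[0, 0, 0], 0, 0.3]])

```text
clock: 66.22
tcp_pos: [0.4103, -0.0626, 0.3116]
tool_rot: [0.388, 3.117, -0.001]
contact_force: [0.5, -0.4, 0.7]
gripper_width: 0.026
grip_force: 0.0
```

```bash
python3 - <<'E'
from h import *
st();b=snap("side","d28.png")
cv2.imwrite("pics/c28.png",cv2.resize(b[160:360,210:350],(420,600),interpolation=cv2.INTER_CUBIC))
E
```

```text
t 66.22 tcp [410.3 -62.6 311.6] xyaw 165.8 zdown [ 0.    -0.001 -1.   ] w 26.0 grip 0.0 F [ 0.5 -0.4  0.7] j6 -0.07
```

View pics/c28.png

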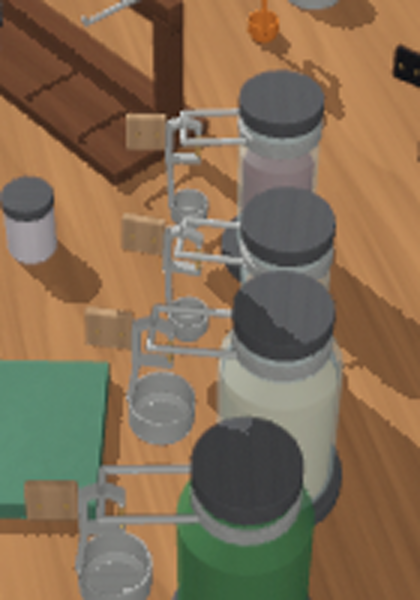

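```bash
python3 -c "
from station import env
print(env.hand_in())"
```

```text
the job is handed in; nothing more can be done
None
```

I handed the job in at about 66 s: the last picture shows all four scoops hanging upright, big on the big jars and small on the small ones, and nothing else looks disturbed, but the gates were only judged by eye and no verdict came back.

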